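# Hardness check of a ground cleaver

### The job

Take the orange hardness probe out of its stand, check it first on the blue spot of the steel test block for two seconds, then go to the red spot on the cleaver clamped in the sloping rest; each time hold the probe square to the marked face, its tip on the spot, and push gently so that the spring nose goes about half-way in. Finish while still holding the probe steadily like that on the red spot. Keep off the yellow spot, never ram the probe, and leave the loose things lying on the bench where they are.

Things in the scene. Friction and masses are not known exactly. Their poses are not given: they have to be found in the camera images.
- probe_grip (a point): Where to grip the hardness probe, on its axis: orange square body 26 x 26 mm, 85 mm long, about 150 g, upright in its stand, 59 mm standing free. This point is 37 mm below the flat top, 48 mm above the body's lower end, 78 mm above the nose tip (nose out). z runs from nose to top (up at the start), x and y square to the side faces.
- nose_tip (a point): The very tip of the probe's brass spring nose: a round pin 8 mm across with a ball end, on the probe's axis, standing 16 mm out of a 17 mm wide, 14 mm long collar under the body. Axes as the probe's.
- nose (a joint): How far the spring nose is pushed in: 0 fully out (start), 0.012 m at its hard stop. The spring pushes with 1.4 N when just touched, 3.5 N half-way in (0.006 m), 5.6 N at the stop (0.35 N per mm).
- stand: Fixed probe stand: 84 mm square foot 6 mm high, black square socket 53 x 56 mm up to 58 mm high; the probe sits 16 mm deep in it, nose down, 1.5 mm play each side, and is drawn straight up. Origin: centre of the underside, on the bench. It and the test block may change sides.
- probe: The whole probe; this origin lies on its axis at the tip of the nose when the nose is out, z towards the top.
- block: Fixed reference test block: round bright steel block 72 mm across, in a black square nest 100 x 100 x 18 mm, its flat top 40 mm above the bench. Origin: centre of the underside, on the bench.
- blue_spot (a point): Centre of the blue round spot, 20 mm across, in the middle of the test block's level top, 40 mm above the bench. z points straight up, out of the face.
- rest: Fixed green rest 150 x 230 mm; a cleaver is clamped on its top, which slopes 20 degrees, lower edge on the robot's side (-x of the rest), higher edge 100 mm high. Blade 85 mm up the slope, 200 mm wide along y; wooden handle out to +y, 233 mm from the middle. Two clamps, black knobs 16 mm above the blade, at the upper corners. Origin: centre of the underside.
- red_spot (a point): Centre of the red round spot, 20 mm across, on the upper face of the clamped cleaver, 80 mm above the bench, 30 to 60 mm to one side of the blade's middle. z points out of the blade (up and 20 degrees towards the rest's -x side), x up the slope, y along the blade.
- yellow_spot (a point): Centre of the yellow round spot, 20 mm across, on the other half of the same blade; not to be touched. Axes as the red spot's.
- wrench: Loose steel wrench 170 mm long lying on the bench, bystander. Origin at its underside.
- whetstone: Loose brick-red whetstone 50 x 150 x 25 mm, bystander. Origin: centre of underside.
- oil: Loose yellow oil bottle, 52 mm across, 150 mm high, bystander. Origin: centre of underside.
- collar: Loose brass collar, 64 mm across, 30 mm high, bystander. Origin: centre of underside.
- brush: Loose brush lying on the bench, bystander. Origin at its underside.
There are look-alikes about, which are no part of the job. What is shaped like the stand but turquoise is not meant.

How it is judged:
By the outcome, as a careful person would: the job done as asked, in the order asked, and still so for the second after the job is handed in, while the arm keeps its last pose, push and grip.
It also fails if it takes over 58 s, if anything falls off the work surface, if the arm or the gripper's body presses on something with over 40 N, if the wrist force passes 120 N, or if a joint passes its speed limit or range.

### The arm

A 6-joint arm with a two-finger parallel gripper is mounted at the origin on the work surface. World frame = base frame: x ahead of the robot, y to its left, z up, the work surface at z = 0. Lengths are in m, angles in rad, forces in N, time in s.
With the tool pointing down it reaches from about 0.225 to 0.725 m from the base axis. Payload 3.1 kg.
Tool frame: the origin (TCP) lies at the centre of the arm's flange, where the gripper is bolted on; the fingertips stand manip.tips_ahead ahead of it and the grasp point (between the pads) lies 155 mm ahead of it (manip.tips_ahead is the distance from the TCP to the fingertips, in m); x points along the fingers, y is the direction in which the jaws open and shut, and the axes are right-handed (so a half turn about x gives the same grasp; the last joint's range is limited). The gripper opens to 85 mm and grips with 20 to 120 N. Pads are 22 mm wide; open, the fingers measure 114 mm over their backs; the gripper's body (76 mm by 85 mm) begins 54 mm behind the grasp point. The pads swing forward as they close: fully open they stand 13 mm farther back than shut.
Start: joints at [0.998, 0.048, 0.099, 1.622, 0, 1.443], TCP at [0.226, 0.474, 0.405] pointing down, gripper open.
Joint ranges: [-2.91, 2.91], [-0.99, 1.94], [-1.21, 1.42], [-2.12, 2.29], [-1.49, 1.47], [-3.14, 3.14]. Speed limits (rad/s): [2.79, 2.79, 3.14, 3.14, 3.14, 3.14].

### API

Orientations are given as a unit quaternion [x, y, z, w].
In Python, from rig import manip, viewer gives the robot as it stands.
- The arm moves only by the tool drive_tool, never from a script. Its argument "targets" is a list of rows, each an object of numbers: "grip": the closure, from -1 (fully open) to 1 (shut); "x", "y", "z": the shift along the world's x, y, z in m; "spin": the turn about the world's z in rad. In form: [{"grip": .., "x": .., "y": .., "z": .., "spin": ..}, ...]. A call has exactly 8 rows; each row shifts and turns the commanded pose from where the row before left it; what a row does not reach is not made up. A row lasts 1/12 s, in which the tool goes at most 41.7 mm and 7.16 degrees, less where a joint would pass 70% of its speed; a pose out of reach is approached as far as the arm can. A call is refused whole if a number of a shift passes 0.0417 or a number of a turn 0.125, either way. A call with a gripper value outside its range is refused whole. The fingers move at their own pace and stop on an object; "squeeze" is the grip in N (left out, the last holds). Time passes only in rows, so rows that do not move let the fingers close, or fill a call up. It gives the time, the measured TCP pose, the force and the opening at its end, in the units of the state.
- manip.read_state(): the state, without advancing time (a new reading comes with each control period).
- viewer.grab_frame(name): name is "side" or "top"; returns a dict with "image" (384x512x3 uint8, red, green, blue), "fx", "fy", "cx", "cy" (pixels), "R" (3x3) and "t" (3): a world point X has camera coordinates R X + t. Camera axes: x right, y down, z forward; pixel columns grow to the right and rows downward; lengths in m; the calibration is good to about 2 mm. A picture is of the moment at which its call begins. There is no depth.
- manip.sign_off(): hands the job in, once; it reports no verdict.
Trained networks look in a picture, given as the dict that the camera call returned (one of the last four; its "shot" number tells which), for a name from the list of things; names that differ only in an ending like _2 or _b are one class to them, and where a whole thing is asked for, a point or a joint stands for the part that bears it (a point fixed in the world has none). Each returns a list of dicts, best first, with "p" (0 to 1); they miss things now and then, are a little off and sometimes report something else, mostly with a low value. They report only what shows in the picture. A call takes as long as a camera call. They do not tell look-alikes from the thing itself.
- viewer.find_in(picture, label): "point" ([x, y, z] in m, in world coordinates, good to about 4 mm: the middle of the surface that is visible of it).
- viewer.tip_of(picture, label): "point" ([x, y, z] in m, in world coordinates, good to about 4 mm: a listed point, or the origin of a listed thing).
The state is a dict: "t": time; "qpos": joint angles; "dq": joint speeds; "effort": joint torques, N m; "eef_pos": TCP position; "eef_rot": TCP orientation; "wrist_force": force on the tool from outside, world axes, zero at the start; "wrist_torque": the same for the moment, N m; "grip_width": finger opening in m.
Only numpy, scipy, OpenCV 4.12 (cv2) and the standard library are available. Lean on these libraries where they do the work, as an engineer would, in place of code of your own. Each camera call takes 0.05 s, during which the arm holds its last target. There are 200 camera calls.

## Working session

There is one attempt and no reset: what is moved stays moved. The work goes in short steps, Python scripts to look and compute and a tool call to move; the robot and the scene stay as the last step left them, time stands still between calls to the robot, and variables do not carry over. Pictures are saved under pics/ and viewed, about 8 in all and at most 12, crops included, and the job is handed in when it is done.

Besides the shell and the picture viewer there is one more tool, called as name([rows], argument=value, ...), one row to a line, values as JSON. drive_tool: Moves the arm, as the interface text tells. Its arguments: {"type":"object","properties":{"targets":{"type":"array","items":{"type":"object","properties":{"grip":{"type":"number"},"x":{"type":"number"},"y":{"type":"number"},"z":{"type":"number"},"spin":{"type":"number"}}}},"squeeze":{"type":"number"}},"required":["targets"]}

```bash
ls -la; mkdir -p pics; cat > h.py <<'E'
import numpy as np, cv2
from rig import manip, viewer
def shot(cam, name, crop=None, s=1):
    f=viewer.grab_frame(cam); im=f["image"]
    if crop: a,b,c,d=crop; im=im[b:d,a:c]
    im=cv2.resize(im,None,fx=s,fy=s,interpolation=cv2.INTER_CUBIC)
    cv2.imwrite(f"pics/{name}.png",im[:,:,::-1]); return f
def px(f,X):
    c=np.array(f["R"])@np.array(X)+np.array(f["t"]); return [round(float(f["fx"]*c[0]/c[2]+f["cx"])),round(float(f["fy"]*c[1]/c[2]+f["cy"]))]
def ray(f,u,v,z):
    R=np.array(f["R"]);o=-R.T@np.array(f["t"]);d=R.T@np.array([(u-f["cx"])/f["fx"],(v-f["cy"])/f["fy"],1]);return o+d*(z-o[2])/d[2]
E
python3 - <<'E'
from h import *
s=manip.read_state(); print({k:np.round(v,3).tolist() for k,v in s.items()}, manip.tips_ahead)
print([a for a in dir(manip) if a[0]!='_'],[a for a in dir(viewer) if a[0]!='_'])
for c in("side","top"):
    f=shot(c,c+"0",s=1.5); R=np.array(f["R"]); print(c,f["shot"],np.round(-R.T@f["t"],3),f["fx"],np.round(R,2).tolist())
    for n in "probe_grip nose_tip stand block blue_spot rest red_spot yellow_spot wrench whetstone oil collar brush".split():
        print(n,[(np.round(d["point"],3).tolist(),round(d["p"],2),px(f,d["point"])) for d in viewer.tip_of(f,n)[:3]])
E
```

```text
total 12
drwxr-xr-x  3 agent agent 4096 Dec  5 16:36 .
drwxr-xr-x 23 root  root  4096 Dec  5 16:36 ..
drwxr-xr-x  2 agent agent 4096 Dec  5 16:36 pics
{'t': 0.0, 'qpos': [0.998, 0.049, 0.098, 1.622, -0.0, 1.443], 'dq': [0.0, -0.0, 0.001, -0.001, 0.001, 0.0], 'effort': [-0.0, -33.878, 32.002, 0.02, -0.0, 0.0], 'eef_pos': [0.226, 0.474, 0.404], 'eef_rot': [0.155, 0.69, -0.157, 0.689], 'wrist_force': [-0.556, 0.128, -0.095], 'wrist_torque': [0.071, -0.011, 0.01], 'grip_width': 0.085} 0.1734
['Unreachable', 'read_state', 'sign_off', 'tips_ahead'] ['find_in', 'grab_frame', 'tip_of']
side 1 [ 0.339 -0.798  0.905] 377.8903263248226 [[0.99, -0.14, 0.0], [-0.1, -0.69, -0.72], [0.1, 0.71, -0.69]]
probe_grip [([0.412, -0.286, 0.092], 0.58, [258, 288])]
nose_tip []
stand [([0.593, -0.243, -0.002], 0.77, [320, 285]), ([0.415, -0.29, -0.003], 0.73, [259, 309]), ([0.266, -0.301, -0.004], 0.6, [203, 320])]
block [([0.401, 0.229, 0.001], 0.81, [235, 179])]
blue_spot [([0.396, 0.23, 0.04], 0.9, [233, 171]), ([0.595, 0.386, 0.002], 0.19, [280, 149])]
rest [([0.605, -0.012, -0.003], 0.56, [305, 224])]
r
[... 746 characters left out ...]
76, [375, 273])]
block [([0.396, 0.224, 0.001], 0.67, [193, 217]), ([0.389, 0.068, 0.003], 0.43, [247, 223])]
blue_spot [([0.397, 0.228, 0.039], 0.9, [190, 215])]
rest [([0.611, -0.01, -0.002], 0.95, [277, 151])]
red_spot [([0.61, 0.016, 0.079], 0.39, [270, 143]), ([0.412, -0.28, 0.088], 0.37, [375, 218])]
yellow_spot [([0.6, -0.064, 0.08], 0.47, [298, 148])]
wrench [([0.401, -0.08, -0.002], 0.56, [298, 222]), ([0.416, -0.281, 0.09], 0.29, [375, 216])]
whetstone [([0.59, 0.38, 0.003], 0.88, [146, 149])]
oil [([0.489, 0.454, 0.004], 0.79, [117, 181]), ([0.398, 0.228, 0.041], 0.4, [190, 214])]
collar [([0.582, -0.368, 0.006], 0.55, [399, 167])]
brush [([0.386, 0.066, 0.003], 0.57, [247, 224])]
```

View pics/side0.png

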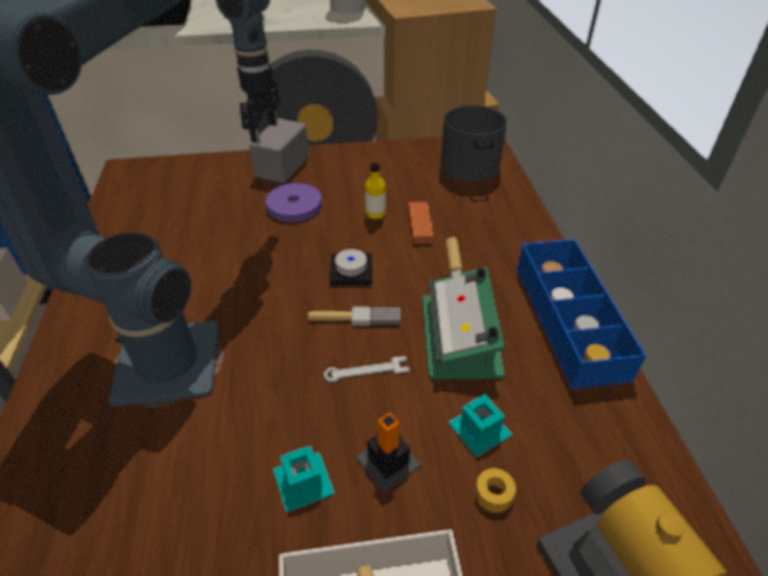

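View pics/top0.png

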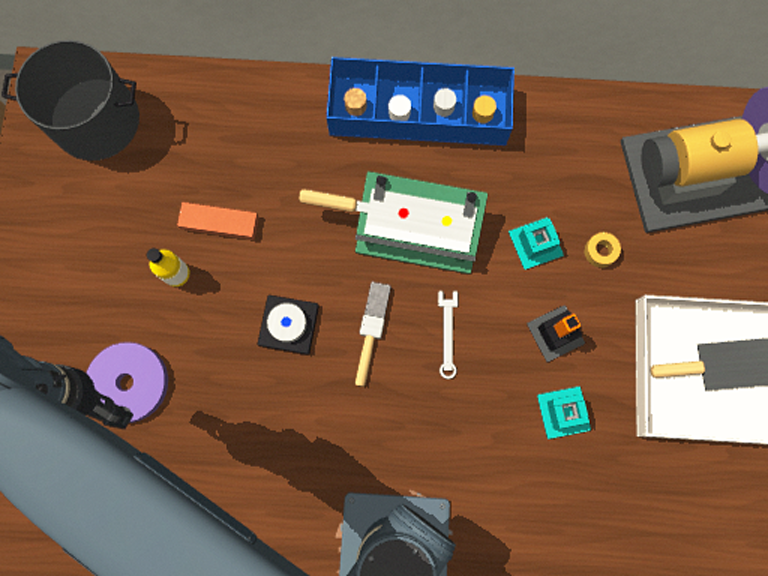

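```bash
python3 - <<'E'
from h import *
from scipy.spatial.transform import Rotation as Ro
s=manip.read_state(); M=Ro.from_quat(s["eef_rot"]).as_matrix(); print(np.round(M,3))
f=viewer.grab_frame("top"); g=viewer.grab_frame("side")
def blob(fr,fn):
    im=cv2.GaussianBlur(fr["image"],(1,1),0).astype(int); m=fn(im[...,0],im[...,1],im[...,2]).astype(np.uint8)
    n,l,st,c=cv2.connectedComponentsWithStats(m); return [(st[i,4],np.round(c[i],1).tolist()) for i in range(1,n) if st[i,4]>4]
def tri(a,b):
    A=[];y=[]
    for fr,p in((f,a),(g,b)):
        R=np.array(fr["R"]);t=np.array(fr["t"])
        for k,(F,C) in enumerate(((fr["fx"],fr["cx"]),(fr["fy"],fr["cy"]))):
            q=(p[k]-C)/F; A.append(R[k]-q*R[2]); y.append(q*t[2]-t[k])
    return np.linalg.lstsq(np.array(A),np.array(y),rcond=None)[0]
cl={"red":lambda r,g,b:(r>150)&(g<70)&(b<70),"yel":lambda r,g,b:(r>170)&(g>160)&(b<110),"blue":lambda r,g,b:(b>140)&(r<90)&(g<120)}
ex={"red":(269,142,306,199),"yel":(298,147,310,218),"blue":(191,215,233,172)}
for k,fn in cl.items():
    P=[]
    for fr,e in((f,ex[k][:2]),(g,ex[k][2:])):
        B=blob(fr,fn); P.append(min(B,key=lambda q:np.hypot(q[1][0]-e[0],q[1][1]-e[1])))
    print(k,P,np.round(tri(P[0][1],P[1][1]),4))
a=cv2.resize(f["image"][105:195,225:335],None,fx=5,fy=5,interpolation=cv2.INTER_CUBIC)
b=cv2.resize(f["image"][195:247,345:395],None,fx=5,fy=5,interpolation=cv2.INTER_CUBIC)
c=np.zeros((450,800,3),np.uint8); c[:,:550]=a; c[:260,550:]=b
cv2.imwrite("pics/crop1.png",c[:,:,::-1])
E
```

```text
[[-0.     0.43   0.903]
 [-0.     0.903 -0.43 ]
 [-1.    -0.    -0.   ]]
red [(np.int32(32), [268.5, 141.5]), (np.int32(10), [306.9, 198.8])] [0.6114 0.0194 0.078 ]
yel [(np.int32(34), [297.5, 146.9]), (np.int32(26), [310.1, 218.0])] [ 0.6009 -0.0629  0.079 ]
blue [(np.int32(28), [190.4, 214.2]), (np.int32(8), [233.5, 172.0])] [0.3977 0.2264 0.0386]
```

View pics/crop1.png

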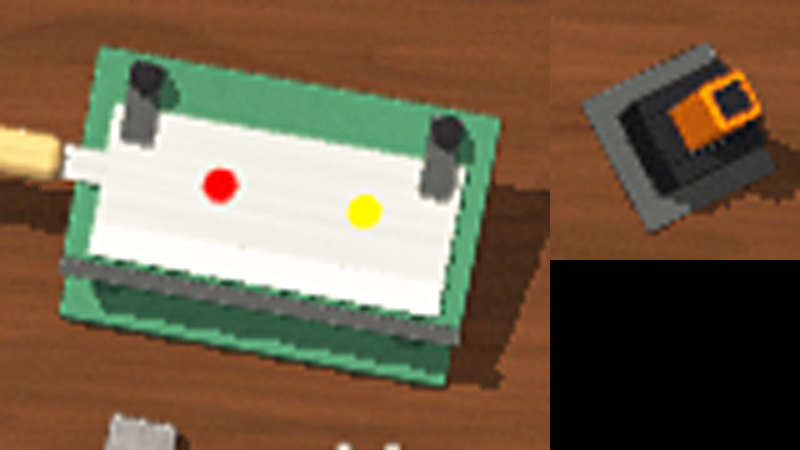

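```bash
python3 - <<'E'
from h import *
f=viewer.grab_frame("top")
A=lambda x,y,z: ray(f,225+x/5,105+y/5,z)
B=lambda x,y,z: ray(f,345+(x-550)/5,195+y/5,z)
def ang(p,q): d=q-p; return round(np.degrees(np.arctan2(d[1],d[0])),1),round(np.linalg.norm(d),4)
c=[B(583,103,.006),B(712,45,.006),B(775,165,.006),B(652,232,.006)]
print(np.round(c,3),np.round(np.mean(c,0),4)); print([ang(c[i],c[(i+1)%4]) for i in range(4)])
t=[B(703,93,.117),B(742,70,.117),B(761,104,.117),B(721,127,.117)]
print(np.round(np.mean(t,0),4),[ang(t[i],t[(i+1)%4]) for i in range(4)])
print("rest bottom",ang(A(62,318,0),A(445,385,0)),"top edge",ang(A(103,47,.1),A(498,118,.1)),"blade lo",ang(A(88,258,.065),A(440,315,.065)),"strip",ang(A(62,265,.06),A(458,337,.06)))
print(ang(A(220,185,.08),A(365,212,.08)),[round(ang(A(103,47,.1),A(62,318,0))[0],1)],ang(A(498,118,.1),A(445,385,0)))
E
```

```text
[[ 0.428 -0.233  0.006]
 [ 0.467 -0.307  0.006]
 [ 0.399 -0.344  0.006]
 [ 0.356 -0.274  0.006]] [ 0.4126 -0.2892  0.006 ]
[(np.float64(-62.4), np.float64(0.0834)), (np.float64(-151.5), np.float64(0.0773)), (np.float64(121.6), np.float64(0.082)), (np.float64(29.6), np.float64(0.083))]
[ 0.4157 -0.2908  0.117 ] [(np.float64(-56.3), np.float64(0.0247)), (np.float64(-150.0), np.float64(0.0205)), (np.float64(123.0), np.float64(0.0251)), (np.float64(28.8), np.float64(0.0202))]
rest bottom (np.float64(-96.7), np.float64(0.2289)) top edge (np.float64(-97.2), np.float64(0.2245)) blade lo (np.float64(-96.0), np.float64(0.2013)) strip (np.float64(-97.1), np.float64(0.2278))
(np.float64(-97.5), np.float64(0.0829)) [np.float64(172.4)] (np.float64(174.3), np.float64(0.1648))
```

drive_tool([
  {"grip": -1, "x": 0.008, "y": -0.0317, "z": -0.003, "spin": 0.04},
  {"grip": -1, "x": 0.008, "y": -0.0317, "z": -0.003, "spin": 0.04},
  {"grip": -1, "x": 0.008, "y": -0.0317, "z": -0.003, "spin": 0.04},
  {"grip": -1, "x": 0.008, "y": -0.0317, "z": -0.003, "spin": 0.04},
  {"grip": -1, "x": 0.008, "y": -0.0317, "z": -0.003, "spin": 0.04},
  {"grip": -1, "x": 0.008, "y": -0.0317, "z": -0.003, "spin": 0.04},
  {"grip": -1, "x": 0.008, "y": -0.0317, "z": -0.003, "spin": 0.04},
  {"grip": -1, "x": 0.008, "y": -0.0317, "z": -0.003, "spin": 0.04},
], squeeze=40)

```text
t: 2.22
eef_pos: [0.2898, 0.2189, 0.3807]
eef_rot: [0.043, 0.705, -0.043, 0.706]
wrist_force: [0.5, 0.1, 0.6]
grip_width: 0.0853
```

drive_tool([
  {"grip": -1, "x": 0.008, "y": -0.0317, "z": -0.003, "spin": 0.04},
  {"grip": -1, "x": 0.008, "y": -0.0317, "z": -0.003, "spin": 0.04},
  {"grip": -1, "x": 0.008, "y": -0.0317, "z": -0.003, "spin": 0.04},
  {"grip": -1, "x": 0.008, "y": -0.0317, "z": -0.003, "spin": 0.04},
  {"grip": -1, "x": 0.008, "y": -0.0317, "z": -0.003, "spin": 0.04},
  {"grip": -1, "x": 0.008, "y": -0.0317, "z": -0.003, "spin": 0.04},
  {"grip": -1, "x": 0.008, "y": -0.0317, "z": -0.003, "spin": 0.04},
  {"grip": -1, "x": 0.008, "y": -0.0317, "z": -0.003, "spin": 0.04},
])

```text
t: 2.88
eef_pos: [0.3538, -0.035, 0.3569]
eef_rot: [-0.07, 0.703, 0.069, 0.704]
wrist_force: [2.0, 0.3, -0.6]
grip_width: 0.0857
```

drive_tool([
  {"grip": -1, "x": 0.008, "y": -0.0317, "z": -0.003, "spin": 0.04},
  {"grip": -1, "x": 0.008, "y": -0.0317, "z": -0.003, "spin": 0.04},
  {"grip": -1, "x": 0.008, "y": -0.0317, "z": -0.003, "spin": 0.04},
  {"grip": -1, "x": 0.008, "y": -0.0317, "z": -0.003, "spin": 0.04},
  {"grip": -1, "x": 0.008, "y": -0.0317, "z": -0.003, "spin": 0.04},
  {"grip": -1, "x": 0.008, "y": -0.0317, "z": -0.003, "spin": 0.04},
  {"grip": -1, "x": 0.008, "y": -0.0317, "z": -0.003, "spin": 0.04},
  {"grip": -1, "x": 0.005, "y": -0.0317, "z": -0.003, "spin": 0.04},
])

```text
t: 3.55
eef_pos: [0.4152, -0.2886, 0.3325]
eef_rot: [-0.181, 0.683, 0.181, 0.684]
wrist_force: [0.6, -0.0, 0.3]
grip_width: 0.0856
```

```bash
python3 - <<'E'
from h import *
g=viewer.grab_frame("side"); f=viewer.grab_frame("top")
s=manip.read_state(); p=s["eef_pos"]
for fr in(g,f): print([(np.round(d["point"],3).tolist(),round(d["p"],2)) for d in viewer.tip_of(fr,"probe_grip")[:2]], px(fr,[p[0],p[1],.09]))
a=cv2.resize(g["image"][200:340,190:330],None,fx=4,fy=4,interpolation=cv2.INTER_CUBIC)
cv2.imwrite("pics/side1.png",a[:,:,::-1])
E
```

```text
[([0.413, -0.287, 0.091], 0.55)] [259, 290]
[] [379, 217]
```

View pics/side1.png

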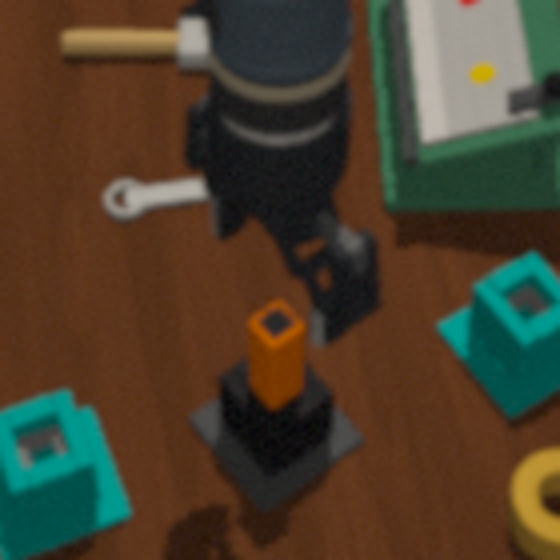

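drive_tool([
  {"grip": -1, "x": -0.001, "y": 0.0005, "z": -0.012},
  {"grip": -1, "z": -0.012},
  {"grip": -1, "z": -0.012},
  {"grip": -1, "z": -0.012},
  {"grip": -1, "z": -0.012},
  {"grip": -1, "z": -0.012},
  {"grip": -1, "z": -0.012},
  {"grip": -1, "z": -0.001},
])

```text
invalid input at $.targets[0]: expected keys grip, x, y, z, spin
```

drive_tool([
  {"grip": 1},
  {"grip": 1},
  {"grip": 1},
  {"grip": 1},
  {"grip": 1},
  {"grip": 1},
  {"grip": 1},
  {"grip": 1},
])

```text
invalid input at $.targets[0]: expected keys grip, x, y, z, spin
```

drive_tool([
  {"grip": -1, "x": -0.001, "y": 0.0005, "z": -0.012, "spin": 0},
  {"grip": -1, "x": 0, "y": 0, "z": -0.012, "spin": 0},
  {"grip": -1, "x": 0, "y": 0, "z": -0.012, "spin": 0},
  {"grip": -1, "x": 0, "y": 0, "z": -0.012, "spin": 0},
  {"grip": -1, "x": 0, "y": 0, "z": -0.012, "spin": 0},
  {"grip": -1, "x": 0, "y": 0, "z": -0.012, "spin": 0},
  {"grip": -1, "x": 0, "y": 0, "z": -0.012, "spin": 0},
  {"grip": -1, "x": 0, "y": 0, "z": -0.001, "spin": 0},
])

```text
t: 4.42
eef_pos: [0.4129, -0.2854, 0.2442]
eef_rot: [-0.179, 0.685, 0.182, 0.683]
wrist_force: [-1.1, 0.4, -1.7]
grip_width: 0.0852
```

drive_tool([
  {"grip": 1, "x": 0, "y": 0, "z": 0, "spin": 0},
  {"grip": 1, "x": 0, "y": 0, "z": 0, "spin": 0},
  {"grip": 1, "x": 0, "y": 0, "z": 0, "spin": 0},
  {"grip": 1, "x": 0, "y": 0, "z": 0, "spin": 0},
  {"grip": 1, "x": 0, "y": 0, "z": 0, "spin": 0},
  {"grip": 1, "x": 0, "y": 0, "z": 0, "spin": 0},
  {"grip": 1, "x": 0, "y": 0, "z": 0, "spin": 0},
  {"grip": 1, "x": 0, "y": 0, "z": 0, "spin": 0},
])

```text
t: 5.08
eef_pos: [0.4142, -0.2866, 0.2487]
eef_rot: [-0.181, 0.683, 0.18, 0.684]
wrist_force: [0.0, 0.6, 3.7]
grip_width: 0.0254
```

drive_tool([
  {"grip": 1, "x": 0, "y": 0, "z": 0.006, "spin": 0},
  {"grip": 1, "x": 0, "y": 0, "z": 0.012, "spin": 0},
  {"grip": 1, "x": 0, "y": 0, "z": 0.012, "spin": 0},
  {"grip": 1, "x": 0, "y": 0, "z": 0.012, "spin": 0},
  {"grip": 1, "x": 0, "y": 0, "z": 0.012, "spin": 0},
  {"grip": 1, "x": 0, "y": 0, "z": 0.012, "spin": 0},
  {"grip": 1, "x": 0, "y": 0, "z": 0.012, "spin": 0},
  {"grip": 1, "x": 0, "y": 0, "z": 0.012, "spin": 0},
])

```text
t: 5.75
eef_pos: [0.4139, -0.2864, 0.3393]
eef_rot: [-0.18, 0.684, 0.18, 0.684]
wrist_force: [0.5, 0.4, -1.1]
grip_width: 0.0255
```

```bash
cat >> h.py <<'E'
def tool():
    from scipy.spatial.transform import Rotation as Ro
    s=manip.read_state(); M=Ro.from_quat(s["eef_rot"]).as_matrix(); p=np.array(s["eef_pos"])
    print("t",round(s["t"],2),"eef",np.round(p,4),"yaw_y",round(np.degrees(np.arctan2(M[1,1],M[0,1])),1),"F",np.round(s["wrist_force"],1),"T",np.round(s["wrist_torque"],2),"w",round(s["grip_width"],4),"q6",round(s["qpos"][5],2))
    return p,M
def orange(fr,amin=40):
    im=fr["image"].astype(int); m=((im[...,0]>120)&(im[...,1]<0.62*im[...,0])&(im[...,1]>0.25*im[...,0])&(im[...,2]<0.3*im[...,0])).astype(np.uint8)
    return m
E
python3 - <<'E'
from h import *
p,M=tool()
g=viewer.grab_frame("side")
for n in("probe_grip","nose_tip"): print(n,[(np.round(d["point"],3).tolist(),round(d["p"],2),px(g,d["point"])) for d in viewer.tip_of(g,n)[:2]])
u,v=px(g,p-[0,0,.155]); print(u,v)
a=cv2.resize(g["image"][v-60:v+60,u-60:u+60],None,fx=4,fy=4,interpolation=cv2.INTER_CUBIC)
cv2.imwrite("pics/side2.png",a[:,:,::-1])
E
```

```text
t 5.75 eef [ 0.4139 -0.2864  0.3393] yaw_y 119.5 F [ 0.5  0.4 -1.1] T [ 0.   -0.03  0.03] w 0.0255 q6 -1.25
probe_grip [([0.414, -0.284, 0.185], 0.51, [259, 264])]
nose_tip []
259 266
```

View pics/side2.png

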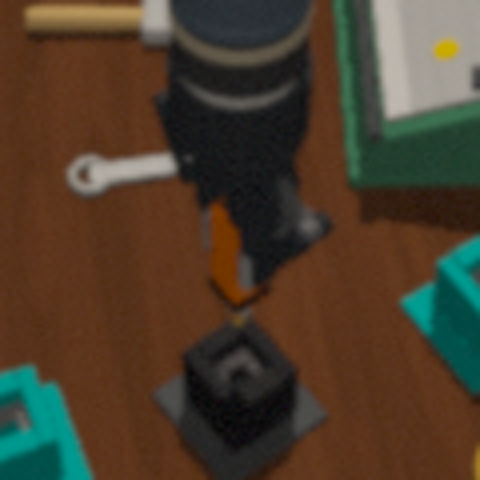

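drive_tool([
  {"grip": 1, "x": -0.001, "y": 0.012, "z": 0, "spin": 0},
  {"grip": 1, "x": -0.001, "y": 0.025, "z": 0, "spin": 0},
  {"grip": 1, "x": -0.001, "y": 0.035, "z": 0, "spin": 0},
  {"grip": 1, "x": -0.001, "y": 0.035, "z": 0, "spin": 0},
  {"grip": 1, "x": -0.001, "y": 0.035, "z": 0, "spin": 0},
  {"grip": 1, "x": -0.001, "y": 0.035, "z": 0, "spin": 0},
  {"grip": 1, "x": -0.001, "y": 0.035, "z": 0, "spin": 0},
  {"grip": 1, "x": -0.001, "y": 0.035, "z": 0, "spin": 0},
])

```text
t: 6.57
eef_pos: [0.4047, -0.0372, 0.3365]
eef_rot: [-0.18, 0.684, 0.181, 0.683]
wrist_force: [0.5, 0.3, -0.9]
grip_width: 0.0254
```

drive_tool([
  {"grip": 1, "x": -0.001, "y": 0.035, "z": 0, "spin": 0},
  {"grip": 1, "x": -0.001, "y": 0.035, "z": 0, "spin": 0},
  {"grip": 1, "x": -0.001, "y": 0.035, "z": 0, "spin": 0},
  {"grip": 1, "x": -0.001, "y": 0.035, "z": 0, "spin": 0},
  {"grip": 1, "x": -0.001, "y": 0.035, "z": 0, "spin": 0},
  {"grip": 1, "x": -0.001, "y": 0.035, "z": 0, "spin": 0},
  {"grip": 1, "x": -0.001, "y": 0.035, "z": 0, "spin": 0},
  {"grip": 1, "x": -0.001, "y": 0.022, "z": 0, "spin": 0},
])

```text
t: 7.23
eef_pos: [0.3962, 0.2305, 0.3364]
eef_rot: [-0.181, 0.684, 0.182, 0.683]
wrist_force: [0.2, -1.0, -1.2]
grip_width: 0.0253
```

drive_tool([
  {"grip": 1, "x": -0.001, "y": 0, "z": -0.01, "spin": 0},
  {"grip": 1, "x": 0, "y": 0, "z": -0.01, "spin": 0},
  {"grip": 1, "x": 0, "y": 0, "z": -0.01, "spin": 0},
  {"grip": 1, "x": 0, "y": 0, "z": -0.008, "spin": 0},
  {"grip": 1, "x": 0, "y": 0, "z": -0.006, "spin": 0},
  {"grip": 1, "x": 0, "y": 0, "z": -0.004, "spin": 0},
  {"grip": 1, "x": 0, "y": 0, "z": 0, "spin": 0},
  {"grip": 1, "x": 0, "y": 0, "z": 0, "spin": 0},
])

```text
t: 7.9
eef_pos: [0.397, 0.2271, 0.2896]
eef_rot: [-0.18, 0.684, 0.18, 0.684]
wrist_force: [0.0, 0.7, -1.6]
grip_width: 0.0256
```

```bash
python3 - <<'E'
from h import *
p,M=tool()
g=viewer.grab_frame("side");f=viewer.grab_frame("top")
for fr in(g,f):
  for n in("probe_grip","nose_tip","blue_spot"): print(n,[(np.round(d["point"],3).tolist(),round(d["p"],2),px(fr,d["point"])) for d in viewer.tip_of(fr,n)[:1]])
c=[]
for fr in(g,f):
    u,v=px(fr,[p[0],p[1],.06]); print(u,v,px(fr,p-[0,0,.2355]))
    c.append(cv2.resize(fr["image"][v-40:v+40,u-40:u+40],None,fx=5,fy=5,interpolation=cv2.INTER_CUBIC))
cv2.imwrite("pics/blue1.png",np.hstack(c)[:,:,::-1])
E
```

```text
t 7.9 eef [0.397  0.2271 0.2896] yaw_y 119.5 F [ 0.   0.7 -1.6] T [-0.   -0.   -0.03] w 0.0256 q6 -0.14
probe_grip [([0.397, 0.226, 0.134], 0.57, [232, 150])]
nose_tip []
blue_spot [([0.398, 0.228, 0.041], 0.71, [234, 171])]
probe_grip []
nose_tip []
blue_spot [([0.583, -0.369, 0.003], 0.73, [399, 167])]
233 167 [233, 168]
189 213 [189, 214]
```

View pics/blue1.png

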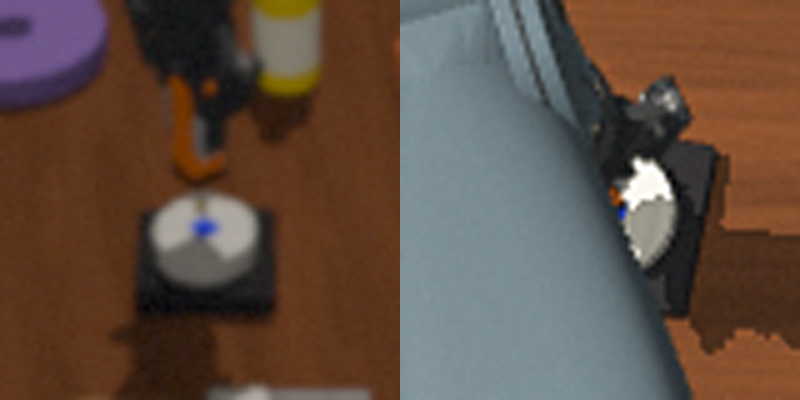

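drive_tool([
  {"grip": 1, "x": 0, "y": 0, "z": -0.002, "spin": 0},
  {"grip": 1, "x": 0, "y": 0, "z": -0.002, "spin": 0},
  {"grip": 1, "x": 0, "y": 0, "z": -0.002, "spin": 0},
  {"grip": 1, "x": 0, "y": 0, "z": -0.002, "spin": 0},
  {"grip": 1, "x": 0, "y": 0, "z": -0.001, "spin": 0},
  {"grip": 1, "x": 0, "y": 0, "z": -0.001, "spin": 0},
  {"grip": 1, "x": 0, "y": 0, "z": -0.001, "spin": 0},
  {"grip": 1, "x": 0, "y": 0, "z": 0, "spin": 0},
])

```text
t: 8.97
eef_pos: [0.3968, 0.2276, 0.2784]
eef_rot: [-0.18, 0.684, 0.18, 0.684]
wrist_force: [0.3, -0.1, -1.4]
grip_width: 0.0258
```

drive_tool([
  {"grip": 1, "x": 0, "y": 0, "z": -0.001, "spin": 0},
  {"grip": 1, "x": 0, "y": 0, "z": -0.001, "spin": 0},
  {"grip": 1, "x": 0, "y": 0, "z": -0.001, "spin": 0},
  {"grip": 1, "x": 0, "y": 0, "z": 0, "spin": 0},
  {"grip": 1, "x": 0, "y": 0, "z": 0, "spin": 0},
  {"grip": 1, "x": 0, "y": 0, "z": 0, "spin": 0},
  {"grip": 1, "x": 0, "y": 0, "z": 0, "spin": 0},
  {"grip": 1, "x": 0, "y": 0, "z": 0, "spin": 0},
])

```text
t: 9.63
eef_pos: [0.397, 0.2276, 0.2759]
eef_rot: [-0.18, 0.684, 0.18, 0.684]
wrist_force: [0.1, -0.1, -0.5]
grip_width: 0.0257
```

```bash
python3 - <<'E'
from h import *
F=[]
for i in range(6):
    g=viewer.grab_frame("side"); s=manip.read_state(); F.append(np.r_[s["wrist_force"],s["eef_pos"]])
F=np.array(F);print(np.round(F,4)); print(np.round(F.mean(0),4))
u,v=px(g,[.397,.227,.06]);cv2.imwrite("pics/blue2.png",cv2.resize(g["image"][v-30:v+30,u-30:u+30],None,fx=8,fy=8,interpolation=cv2.INTER_CUBIC)[:,:,::-1])
E
```

```text
[[ 0.4833  0.7649  0.573   0.397   0.2276  0.2759]
 [-0.0156  0.1251 -0.7299  0.397   0.2276  0.2759]
 [ 0.2754 -0.2322 -1.364   0.397   0.2276  0.2758]
 [-1.1423 -0.2311  0.517   0.397   0.2276  0.2758]
 [ 0.3903 -0.2514 -0.3587  0.397   0.2276  0.2758]
 [-0.8941  1.0388  0.1264  0.397   0.2276  0.2758]]
[-0.1505  0.2024 -0.206   0.397   0.2276  0.2758]
```

drive_tool([
  {"grip": 1, "x": 0, "y": 0, "z": -0.001, "spin": 0},
  {"grip": 1, "x": 0, "y": 0, "z": -0.001, "spin": 0},
  {"grip": 1, "x": 0, "y": 0, "z": -0.001, "spin": 0},
  {"grip": 1, "x": 0, "y": 0, "z": -0.001, "spin": 0},
  {"grip": 1, "x": 0, "y": 0, "z": -0.001, "spin": 0},
  {"grip": 1, "x": 0, "y": 0, "z": -0.0005, "spin": 0},
  {"grip": 1, "x": 0, "y": 0, "z": 0, "spin": 0},
  {"grip": 1, "x": 0, "y": 0, "z": 0, "spin": 0},
])

```text
t: 10.6
eef_pos: [0.397, 0.2276, 0.2704]
eef_rot: [-0.18, 0.684, 0.18, 0.684]
wrist_force: [-0.2, -0.1, 2.1]
grip_width: 0.0252
```

```bash
python3 - <<'E'
from h import *
F=[]
for i in range(10):
    g=viewer.grab_frame("side"); s=manip.read_state(); F.append(np.r_[s["wrist_force"],s["eef_pos"]])
F=np.array(F); print(np.round(F.mean(0),4),np.round(F.std(0),3),s["t"])
u,v=px(g,[.397,.227,.06]);cv2.imwrite("pics/blue3.png",cv2.resize(g["image"][v-30:v+30,u-30:u+30],None,fx=8,fy=8,interpolation=cv2.INTER_CUBIC)[:,:,::-1])
print([(np.round(d["point"],3).tolist(),round(d["p"],2),px(g,d["point"])) for d in viewer.tip_of(g,"nose_tip")[:1]])
E
```

```text
[-0.0547  0.2171  1.8394  0.397   0.2276  0.2703] [0.535 0.694 0.334 0.    0.    0.   ] 11.1
[]
```

View pics/blue3.png

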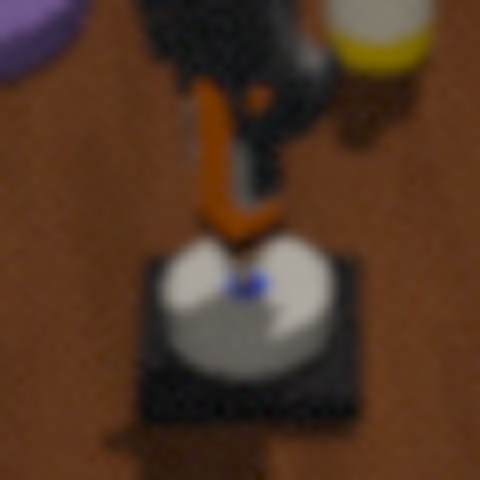

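drive_tool([
  {"grip": 1, "x": 0, "y": 0, "z": 0, "spin": 0},
  {"grip": 1, "x": 0, "y": 0, "z": 0, "spin": 0},
  {"grip": 1, "x": 0, "y": 0, "z": 0, "spin": 0},
  {"grip": 1, "x": 0, "y": 0, "z": 0, "spin": 0},
  {"grip": 1, "x": 0, "y": 0, "z": 0, "spin": 0},
  {"grip": 1, "x": 0, "y": 0, "z": 0, "spin": 0},
  {"grip": 1, "x": 0, "y": 0, "z": 0, "spin": 0},
  {"grip": 1, "x": 0, "y": 0, "z": 0, "spin": 0},
])

```text
t: 11.82
eef_pos: [0.3969, 0.2276, 0.2702]
eef_rot: [-0.18, 0.684, 0.18, 0.684]
wrist_force: [0.3, 0.5, 2.2]
grip_width: 0.0256
```

drive_tool([
  {"grip": 1, "x": 0, "y": 0, "z": 0, "spin": 0},
  {"grip": 1, "x": 0, "y": 0, "z": 0, "spin": 0},
  {"grip": 1, "x": 0, "y": 0, "z": 0, "spin": 0},
  {"grip": 1, "x": 0, "y": 0, "z": 0, "spin": 0},
  {"grip": 1, "x": 0, "y": 0, "z": 0, "spin": 0},
  {"grip": 1, "x": 0, "y": 0, "z": 0, "spin": 0},
  {"grip": 1, "x": 0, "y": 0, "z": 0, "spin": 0},
  {"grip": 1, "x": 0, "y": 0, "z": 0, "spin": 0},
])

```text
t: 12.48
eef_pos: [0.3969, 0.2276, 0.2702]
eef_rot: [-0.18, 0.684, 0.18, 0.684]
wrist_force: [0.5, 1.0, 1.6]
grip_width: 0.0258
```

drive_tool([
  {"grip": 1, "x": 0, "y": 0, "z": 0, "spin": 0},
  {"grip": 1, "x": 0, "y": 0, "z": 0, "spin": 0},
  {"grip": 1, "x": 0, "y": 0, "z": 0, "spin": 0},
  {"grip": 1, "x": 0, "y": 0, "z": 0, "spin": 0},
  {"grip": 1, "x": 0, "y": 0, "z": 0, "spin": 0},
  {"grip": 1, "x": 0, "y": 0, "z": 0, "spin": 0},
  {"grip": 1, "x": 0, "y": 0, "z": 0, "spin": 0},
  {"grip": 1, "x": 0, "y": 0, "z": 0, "spin": 0},
])

```text
t: 13.15
eef_pos: [0.3969, 0.2276, 0.2702]
eef_rot: [-0.18, 0.684, 0.18, 0.684]
wrist_force: [1.3, 0.3, 1.8]
grip_width: 0.0255
```

drive_tool([
  {"grip": 1, "x": 0, "y": 0, "z": 0.005, "spin": 0},
  {"grip": 1, "x": 0, "y": 0, "z": 0.015, "spin": 0},
  {"grip": 1, "x": 0, "y": 0, "z": 0.022, "spin": 0},
  {"grip": 1, "x": 0, "y": 0, "z": 0.023, "spin": 0},
  {"grip": 1, "x": 0.004, "y": -0.02, "z": 0, "spin": 0},
  {"grip": 1, "x": 0.004, "y": -0.03, "z": 0, "spin": 0},
  {"grip": 1, "x": 0.004, "y": -0.035, "z": 0, "spin": 0},
  {"grip": 1, "x": 0.004, "y": -0.035, "z": 0, "spin": 0},
])

```text
t: 13.82
eef_pos: [0.4122, 0.1066, 0.3345]
eef_rot: [-0.181, 0.685, 0.181, 0.683]
wrist_force: [1.3, -0.0, -1.7]
grip_width: 0.0258
```

drive_tool([
  {"grip": 1, "x": 0.004, "y": -0.0355, "z": 0, "spin": 0},
  {"grip": 1, "x": 0.004, "y": -0.0355, "z": 0, "spin": 0},
  {"grip": 1, "x": 0.004, "y": -0.0355, "z": 0, "spin": 0},
  {"grip": 1, "x": 0.004, "y": -0.0355, "z": 0, "spin": 0},
  {"grip": 1, "x": 0.004, "y": -0.0355, "z": 0, "spin": 0},
  {"grip": 1, "x": 0.004, "y": -0.0355, "z": 0, "spin": 0},
  {"grip": 1, "x": 0.004, "y": -0.0355, "z": 0, "spin": 0},
  {"grip": 1, "x": 0.004, "y": -0.0355, "z": 0, "spin": 0},
])

```text
t: 14.48
eef_pos: [0.444, -0.1779, 0.3341]
eef_rot: [-0.179, 0.685, 0.181, 0.683]
wrist_force: [0.8, -0.1, -1.1]
grip_width: 0.0255
```

drive_tool([
  {"grip": 1, "x": 0.005, "y": -0.035, "z": 0, "spin": 0},
  {"grip": 1, "x": 0.005, "y": -0.03, "z": 0, "spin": 0},
  {"grip": 1, "x": 0.004, "y": -0.02, "z": 0, "spin": 0},
  {"grip": 1, "x": 0, "y": 0, "z": -0.01, "spin": 0},
  {"grip": 1, "x": 0, "y": 0, "z": -0.01, "spin": 0},
  {"grip": 1, "x": 0, "y": 0, "z": -0.01, "spin": 0},
  {"grip": 1, "x": 0, "y": 0, "z": 0, "spin": 0},
  {"grip": 1, "x": 0, "y": 0, "z": 0, "spin": 0},
], squeeze=25)

```text
t: 15.15
eef_pos: [0.4582, -0.2598, 0.3034]
eef_rot: [-0.179, 0.685, 0.182, 0.683]
wrist_force: [0.8, -0.6, -0.8]
grip_width: 0.0256
```

```bash
python3 - <<'E'
from h import *
p,M=tool()
g=viewer.grab_frame("side");f=viewer.grab_frame("top")
w=p-np.array([0.414,-.2865,0]); d=np.radians(29.5); print("along",w[0]*np.cos(d)+w[1]*np.sin(d),"across",-w[0]*np.sin(d)+w[1]*np.cos(d))
for fr in(g,f):
  print([(np.round(d["point"],3).tolist(),round(d["p"],2)) for d in viewer.tip_of(fr,"stand")[:3]])
c=[]
for fr in(g,f):
    u,v=px(fr,[p[0]-.02,p[1],.07])
    c.append(cv2.resize(fr["image"][v-40:v+40,u-40:u+40],None,fx=5,fy=5,interpolation=cv2.INTER_CUBIC))
cv2.imwrite("pics/st1.png",np.hstack(c)[:,:,::-1])
E
```

```text
t 15.15 eef [ 0.4582 -0.2598  0.3034] yaw_y 119.6 F [ 0.8 -0.6 -0.8] T [ 0.02 -0.01  0.03] w 0.0256 q6 -1.16
along 0.051642734901334225 across 0.0014304317498491405
[([0.415, -0.288, -0.003], 0.92), ([0.595, -0.242, -0.0], 0.9), ([0.263, -0.3, -0.001], 0.65)]
[([0.591, -0.242, -0.001], 0.88), ([0.269, -0.303, 0.003], 0.76)]
```

View pics/st1.png

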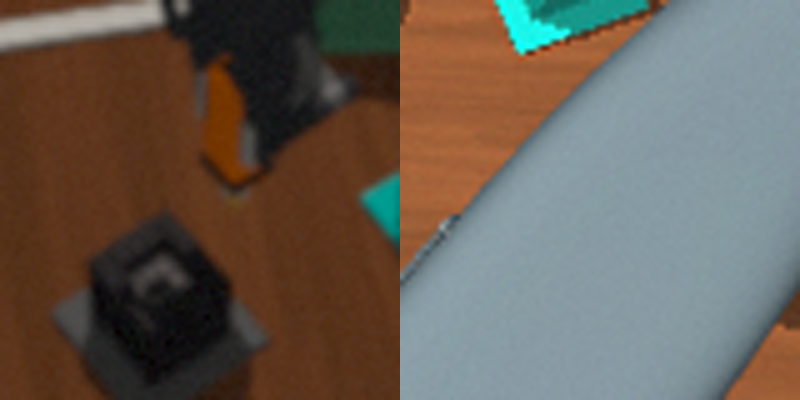

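drive_tool([
  {"grip": 1, "x": 0, "y": 0, "z": -0.009, "spin": 0},
  {"grip": 1, "x": 0, "y": 0, "z": -0.01, "spin": 0},
  {"grip": 1, "x": 0, "y": 0, "z": -0.01, "spin": 0},
  {"grip": 1, "x": 0, "y": 0, "z": -0.01, "spin": 0},
  {"grip": 1, "x": 0, "y": 0, "z": -0.006, "spin": 0},
  {"grip": 1, "x": 0, "y": 0, "z": -0.003, "spin": 0},
  {"grip": 1, "x": 0, "y": 0, "z": 0, "spin": 0},
  {"grip": 1, "x": 0, "y": 0, "z": 0, "spin": 0},
], squeeze=20)

```text
t: 16.02
eef_pos: [0.4589, -0.2614, 0.257]
eef_rot: [-0.18, 0.684, 0.18, 0.684]
wrist_force: [-0.1, -0.8, -2.0]
grip_width: 0.0258
```

drive_tool([
  {"grip": 1, "x": -0.0026, "y": -0.0015, "z": 0, "spin": 0},
  {"grip": 1, "x": -0.0026, "y": -0.0015, "z": 0, "spin": 0},
  {"grip": 1, "x": -0.0026, "y": -0.0015, "z": 0, "spin": 0},
  {"grip": 1, "x": -0.0017, "y": -0.001, "z": 0, "spin": 0},
  {"grip": 1, "x": -0.0017, "y": -0.001, "z": 0, "spin": 0},
  {"grip": 1, "x": -0.0017, "y": -0.001, "z": 0, "spin": 0},
  {"grip": 1, "x": 0, "y": 0, "z": 0, "spin": 0},
  {"grip": 1, "x": 0, "y": 0, "z": 0, "spin": 0},
])

```text
t: 16.68
eef_pos: [0.4473, -0.2683, 0.2579]
eef_rot: [-0.18, 0.681, 0.181, 0.686]
wrist_force: [5.7, 3.1, -2.7]
grip_width: 0.0254
```

```bash
cat >> h.py <<'E'
def forces(n=4):
    F=[]
    for i in range(n):
        g=viewer.grab_frame("side"); s=manip.read_state(); F.append(np.r_[s["wrist_force"],s["wrist_torque"]])
    d=np.radians(29.5);p=s["eef_pos"];w=np.array(p)-[.414,-.2865,0]
    F=np.mean(F,0); print("F",np.round(F[:3],2),"T",np.round(F[3:],3),"F_along",round(F[0]*np.cos(d)+F[1]*np.sin(d),2),"eef",np.round(p,4),"along",round(w[0]*np.cos(d)+w[1]*np.sin(d),4),"t",round(s["t"],2)); return g
E
python3 -c "
from h import *
forces()"
```

```text
F [ 4.91  3.07 -1.51] T [ 0.761 -1.272 -0.052] F_along 5.78 eef [ 0.4473 -0.2683  0.2579] along 0.038 t 16.88
```

drive_tool([
  {"grip": 1, "x": -0.0017, "y": -0.001, "z": 0, "spin": 0},
  {"grip": 1, "x": -0.0017, "y": -0.001, "z": 0, "spin": 0},
  {"grip": 1, "x": -0.0017, "y": -0.001, "z": 0, "spin": 0},
  {"grip": 1, "x": -0.0017, "y": -0.001, "z": 0, "spin": 0},
  {"grip": 1, "x": 0, "y": 0, "z": 0, "spin": 0},
  {"grip": 1, "x": 0, "y": 0, "z": 0, "spin": 0},
  {"grip": 1, "x": 0, "y": 0, "z": 0, "spin": 0},
  {"grip": 1, "x": 0, "y": 0, "z": 0, "spin": 0},
])

```text
t: 17.55
eef_pos: [0.4413, -0.2716, 0.2587]
eef_rot: [-0.18, 0.68, 0.182, 0.687]
wrist_force: [6.6, 6.8, 0.9]
grip_width: 0.0258
```

```bash
python3 -c "
from h import *
g=forces(3)
u,v=px(g,[.44,-.27,.09])
cv2.imwrite('pics/st2.png',cv2.resize(g['image'][v-35:v+35,u-40:u+40],None,fx=8,fy=8,interpolation=cv2.INTER_CUBIC)[:,:,::-1])
"
```

```text
F [7.09 6.32 0.7 ] T [ 1.484 -1.649 -0.062] F_along 9.28 eef [ 0.4413 -0.2716  0.2587] along 0.0311 t 17.7
```

View pics/st2.png

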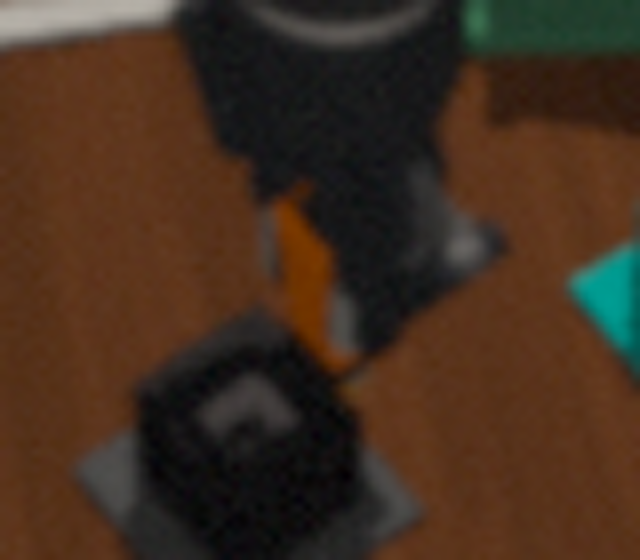

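drive_tool([
  {"grip": 1, "x": -0.0017, "y": -0.001, "z": 0, "spin": 0},
  {"grip": 1, "x": -0.0017, "y": -0.001, "z": 0, "spin": 0},
  {"grip": 1, "x": -0.0017, "y": -0.001, "z": 0, "spin": 0},
  {"grip": 1, "x": 0, "y": 0, "z": 0, "spin": 0},
  {"grip": 1, "x": 0, "y": 0, "z": 0, "spin": 0},
  {"grip": 1, "x": 0, "y": 0, "z": 0, "spin": 0},
  {"grip": 1, "x": 0, "y": 0, "z": 0, "spin": 0},
  {"grip": 1, "x": 0, "y": 0, "z": 0, "spin": 0},
])

```text
t: 18.37
eef_pos: [0.4361, -0.2746, 0.2588]
eef_rot: [-0.18, 0.68, 0.182, 0.687]
wrist_force: [6.0, 6.2, 1.0]
grip_width: 0.0254
```

```bash
python3 -c "
from h import *
g=forces(3);tool()
for k in range(2):
  g=viewer.grab_frame('side')
  for n in('probe','probe_grip','nose_tip'): print(n,[(np.round(d['point'],3).tolist(),round(d['p'],2)) for d in viewer.tip_of(g,n)[:2]])
"
```

```text
F [6.39 6.54 1.69] T [ 1.539 -1.586 -0.036] F_along 8.78 eef [ 0.4362 -0.2746  0.2589] along 0.0252 t 18.52
t 18.52 eef [ 0.4362 -0.2746  0.2589] yaw_y 119.6 F [6.5 7.3 1.6] T [ 1.53 -1.6  -0.06] w 0.026 q6 -1.21
probe [([0.455, -0.264, 0.03], 0.55)]
probe_grip [([0.438, -0.271, 0.103], 0.62), ([0.392, 0.067, 0.002], 0.23)]
nose_tip []
probe [([0.457, -0.263, 0.029], 0.44)]
probe_grip [([0.439, -0.271, 0.102], 0.56), ([0.455, -0.262, 0.027], 0.51)]
nose_tip [([0.417, -0.292, -0.002], 0.32)]
```

drive_tool([
  {"grip": 1, "x": -0.0013, "y": -0.0008, "z": 0, "spin": 0},
  {"grip": 1, "x": 0, "y": 0, "z": 0, "spin": 0},
  {"grip": 1, "x": 0, "y": 0, "z": 0, "spin": 0},
  {"grip": 1, "x": 0.004, "y": 0.0023, "z": 0, "spin": 0},
  {"grip": 1, "x": 0.008, "y": 0.0045, "z": 0, "spin": 0},
  {"grip": 1, "x": 0.01, "y": 0.006, "z": 0.005, "spin": 0},
  {"grip": 1, "x": 0.008, "y": 0.005, "z": 0.015, "spin": 0},
  {"grip": 1, "x": 0, "y": 0, "z": 0.02, "spin": 0},
])

```text
t: 19.58
eef_pos: [0.4635, -0.2574, 0.2954]
eef_rot: [-0.179, 0.685, 0.182, 0.683]
wrist_force: [-0.1, -0.3, -1.0]
grip_width: 0.0258
```

drive_tool([
  {"grip": 1, "x": 0, "y": 0, "z": 0.02, "spin": -0.08},
  {"grip": 1, "x": 0, "y": 0, "z": 0.01, "spin": -0.08},
  {"grip": 1, "x": 0, "y": 0, "z": 0, "spin": -0.1},
  {"grip": 1, "x": 0, "y": 0, "z": 0, "spin": -0.1},
  {"grip": 1, "x": 0, "y": 0, "z": 0, "spin": -0.1},
  {"grip": 1, "x": 0, "y": 0, "z": 0, "spin": -0.1},
  {"grip": 1, "x": 0, "y": 0, "z": 0, "spin": -0.077},
  {"grip": 1, "x": 0, "y": 0, "z": 0, "spin": 0},
], squeeze=40)

```text
t: 20.25
eef_pos: [0.4632, -0.2587, 0.3272]
eef_rot: [0.043, 0.706, -0.043, 0.706]
wrist_force: [-0.1, 0.5, -2.4]
grip_width: 0.0254
```

```bash
python3 -c "
from h import *
p,M=tool()
g=viewer.grab_frame('side')
for n in('probe','probe_grip','nose_tip'): print(n,[(np.round(d['point'],3).tolist(),round(d['p'],2)) for d in viewer.tip_of(g,n)[:2]])
P=p-[0,0,.155]; u,v=px(g,P); print(u,v)
np.savez('m1.npz',im=g['image'],R=g['R'],t=g['t'],k=[g['fx'],g['fy'],g['cx'],g['cy']],p=p,M=M)
a=cv2.resize(g['image'][v-35:v+45,u-35:u+45],None,fx=7,fy=7,interpolation=cv2.INTER_CUBIC)
for th in(15,20):
  t=np.radians(th); ax=M[:,2]*np.sin(t)-np.array([0,0,1])*np.cos(t); n=M[:,2]*np.cos(t)+np.array([0,0,1])*np.sin(t)
  for s in(-.013,.013):
    q=[px_ for px_ in ( (np.array(g['R'])@(P+n*s+ax*l+np.array(g['t'])*0)+np.array(g['t'])) for l in(-.034,.051))]
    q=[(int((g['fx']*c[0]/c[2]+g['cx']-u+35)*7+3),int((g['fy']*c[1]/c[2]+g['cy']-v+35)*7+3)) for c in q]
    print(th,s,q)
cv2.imwrite('pics/m1.png',a[:,:,::-1])
"
```

```text
t 20.25 eef [ 0.4632 -0.2587  0.3272] yaw_y 83.0 F [-0.1  0.5 -2.4] T [0.05 0.02 0.02] w 0.0254 q6 -0.51
probe [([0.482, -0.263, 0.095], 0.56)]
probe_grip [([0.392, 0.065, -0.001], 0.62), ([0.466, -0.256, 0.17], 0.45)]
nose_tip [([0.466, -0.256, 0.171], 0.25)]
278 257
15 -0.013 [(184, 193), (240, 336)]
15 0.013 [(260, 179), (312, 324)]
20 -0.013 [(176, 197), (253, 335)]
20 0.013 [(250, 179), (323, 320)]
```

View pics/m1.png

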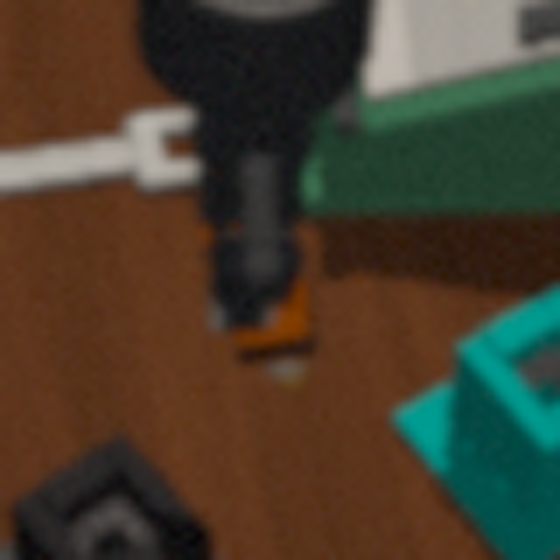

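```bash
cat > fit.py <<'E'
import numpy as np,sys
from h import *
d=np.load(sys.argv[1]); fx,fy,cx,cy=d["k"]; R,t,p,M=d["R"],d["t"],d["p"],d["M"]
P0=p-np.array([0,0,.155]); up=np.array([0,0,1.]); lat=M[:,2]*[1,1,0]; lat/=np.linalg.norm(lat); jy=M[:,1]*np.sign(M[1,1])
def pr(X): c=R@X+t; return np.array([fx*c[0]/c[2]+cx,fy*c[1]/c[2]+cy])
u,v=pr(P0).astype(int); o=np.array([u-35,v-35])
print("pivot",(pr(P0)-o)*7+3)
for th in (8,12,16,20,24):
    a=np.radians(th); ax=lat*np.sin(a)-up*np.cos(a); n=lat*np.cos(a)+up*np.sin(a)
    g=lambda s,y,l: np.round((pr(P0+n*s+jy*y+ax*l)-o)*7+3).astype(int).tolist()
    print(th,"botL",g(-.013,-.013,.05),"botR",g(.013,-.013,.05),"R20",g(.013,-.013,.02),"colL",g(-.0085,-.0085,.064),"colR",g(.0085,-.0085,.064),"tip",g(0,0,.08))
im=d["im"].astype(float)
s=im[v-3:v+18,u-12:u+16]
print("origin",u-12,v-3,"(crop px = (u-%d)*7+3)"%o[0]); print(np.round(100*(s[...,0]-s[...,2])/255).astype(int))
E
python3 fit.py m1.npz
```

```text
pivot [251.61532427 253.30613147]
8 botL [231, 372] botR [305, 365] R20 [297, 315] colL [247, 383] colR [295, 378] tip [274, 386]
12 botL [242, 372] botR [314, 363] R20 [301, 313] colL [260, 382] colR [307, 376] tip [289, 384]
16 botL [252, 372] botR [324, 360] R20 [304, 311] colL [273, 381] colR [319, 373] tip [304, 382]
20 botL [262, 372] botR [333, 356] R20 [308, 309] colL [285, 380] colR [331, 370] tip [319, 379]
24 botL [272, 371] botR [341, 353] R20 [311, 306] colL [298, 378] colR [342, 366] tip [334, 375]
origin 265 253 (crop px = (u-242)*7+3)
[[26 27 26 28 27 24 18 11  4  0  2  5  3  1  0  1  1  1  0  3  8 11 11 10
   9 10 12  9]
 [25 26 26 27 26 26 26 25 14  4  7 13  8  2  1  1  1  0  2  6 14 20 18 16
  15 13 12 12]
 [27 27 27 28 27 28 31 30 18  4  4  6  5  2  1  1  1  1  1  6 16 23 25 21
  17 14 14 15]
 [28 26 26 28 26 27 29 28 19  5  1  1  2  0  0  1  1  1  1  4 13 22 25 24
  16 13 16 14]
 [26 26 27 26 27 27 25 21 10  1  0 -2 -1  0  0  2  1  0 -1  2 10 18 25 23
  15 15 15 13]
 [28 26 26 26 29 26 23 17  5  1 -2  0 -2  0  0  1  0  1 -1 -1  5 16 24 22
  19 13 14 13]
 [26 26 2
[... 626 characters left out ...]
7 26 27 25 18 10  3  0 -1  0  0  0  3  9 22 38 46 48 42 29 25
  25 26 26 27]
 [27 27 27 27 27 27 25 19 10  4  0  0 -2 -1  2  5 13 26 43 50 49 40 32 26
  25 27 27 26]
 [28 27 27 26 28 27 26 19 12  6  5  6 11 11 13 15 23 35 49 50 48 41 28 24
  25 26 26 25]
 [28 26 26 28 28 27 26 23 18 17 17 22 30 31 33 33 40 42 47 47 45 39 26 23
  25 25 25 26]
 [28 27 28 28 27 27 26 26 25 25 25 31 39 41 43 44 41 40 38 36 31 24 19 20
  24 26 27 26]
 [28 28 27 27 27 28 26 27 27 29 27 27 29 31 30 28 29 24 19 18 14 11 14 19
  25 25 26 27]
 [27 26 27 27 28 27 27 27 26 28 27 23 19 13 15 16 13 12 13 11 12 16 18 22
  25 25 25 26]
 [27 27 27 27 27 27 27 25 27 27 26 23 18 15 16 17 15 14 16 15 16 18 20 24
  26 25 26 25]]
```

```bash
cat > meas.py <<'E'
from h import *
import sys
p,M=tool(); lat=M[:,2]*[1,1,0]; lat/=np.linalg.norm(lat); A=[];I=[]
for k in range(5):
    g=viewer.grab_frame('side'); I.append(g["image"].astype(float))
    for n in("probe","nose_tip"):
        for d in viewer.tip_of(g,n)[:2]:
            X=np.array(d["point"])-p+[0,0,.155]
            if np.linalg.norm(X)<.11 and X[2]<-.04: A.append(X); 
A=np.array(A)
for X in A: print(np.round(X,4), round(np.degrees(np.arctan2(X@lat,-X[2])),1))
X=A.mean(0); print("mean",np.round(X,4),np.degrees(np.arctan2(X@lat,-X[2])))
np.savez(sys.argv[1],im=np.mean(I,0),R=g['R'],t=g['t'],k=[g['fx'],g['fy'],g['cx'],g['cy']],p=p,M=M)
im=np.mean(I,0); u,v=px(g,p-[0,0,.155])
s=im[v+10:v+24,u-10:u+20]; print("origin",u-10,v+10);print((s.sum(2)/3).astype(int))
print((s[...,0]-s[...,2]).astype(int))
E
python3 meas.py m2.npz; python3 fit.py m2.npz | head -7
```

```text
t 20.45 eef [ 0.463  -0.2588  0.3272] yaw_y 83.1 F [ 0.1 -0.  -2.1] T [-0.03  0.    0.03] w 0.0253 q6 -0.52
[ 0.0216 -0.0047 -0.0759] 16.2
[ 0.0222 -0.0026 -0.0748] 16.6
[ 0.0253 -0.0041 -0.0756] 18.7
[ 0.022  -0.0019 -0.0743] 16.5
[ 0.0212 -0.0011 -0.0762] 15.5
mean [ 0.0224 -0.0029 -0.0753] 16.723848325038507
origin 267 267
[[60 60 61 62 62 70 77 67 40 26 24 24 31 53 71 74 65 62 60 54 51 56 58 59
  59 59 61 61 61 61]
 [60 60 61 61 62 67 75 67 42 33 34 34 39 55 70 72 62 62 60 55 52 56 58 58
  59 59 59 60 62 60]
 [60 62 61 62 62 63 67 62 52 47 49 49 51 61 66 63 60 59 57 52 49 52 58 59
  60 60 59 60 62 60]
 [61 60 61 62 62 60 60 61 58 56 54 53 55 55 59 55 50 47 46 41 42 50 57 58
  58 60 58 60 60 61]
 [60 62 61 61 60 61 61 61 60 54 47 46 45 42 41 40 35 31 29 30 37 49 57 58
  58 59 58 59 60 60]
 [62 60 62 62 60 60 60 61 60 51 37 31 30 28 28 32 35 37 37 37 43 51 56 57
  57 58 57 60 60 60]
 [62 61 61 61 60 59 60 61 60 54 42 34 33 39 51 57 65 69 66 57 53 55 58 58
  59 57 59 60 61 61]
 [62 62 60 61 60 61 60 61 61 59 54 50 53 59 70 81 86 88 79 66 58 57 58 57
  57 59 58 58 60 61]
 [62 62 60 6
[... 2166 characters left out ...]
  66  65  65  66]
 [ 70  69  68  68  68  68  68  67  68  69  68  67  65  63  64  65  62  63
   63  63  63  61  65  63  64  65  66  65  64  66]]
pivot [251.00786107 253.78174354]
8 botL [231, 373] botR [304, 365] R20 [297, 316] colL [247, 383] colR [294, 379] tip [273, 386]
12 botL [241, 373] botR [314, 363] R20 [300, 314] colL [260, 383] colR [307, 376] tip [289, 384]
16 botL [251, 373] botR [323, 360] R20 [304, 311] colL [272, 382] colR [319, 373] tip [304, 382]
20 botL [261, 372] botR [332, 356] R20 [307, 309] colL [285, 380] colR [330, 370] tip [319, 379]
24 botL [272, 371] botR [341, 353] R20 [310, 307] colL [297, 378] colR [342, 366] tip [333, 375]
origin 265 253 (crop px = (u-242)*7+3)
```

drive_tool([
  {"grip": 1, "x": 0, "y": 0, "z": -0.0085, "spin": 0.08},
  {"grip": 1, "x": 0, "y": 0, "z": -0.0085, "spin": 0.08},
  {"grip": 1, "x": 0, "y": 0, "z": -0.0085, "spin": 0.08},
  {"grip": 1, "x": 0, "y": 0, "z": -0.0085, "spin": 0.08},
  {"grip": 1, "x": 0, "y": 0, "z": -0.0085, "spin": 0.08},
  {"grip": 1, "x": 0, "y": 0, "z": -0.0085, "spin": 0.08},
  {"grip": 1, "x": 0, "y": 0, "z": -0.0085, "spin": 0.08},
  {"grip": 1, "x": 0, "y": 0, "z": -0.0085, "spin": 0.077},
])

```text
t: 21.87
eef_pos: [0.4628, -0.2589, 0.2588]
eef_rot: [-0.182, 0.683, 0.181, 0.683]
wrist_force: [0.0, -0.4, -1.7]
grip_width: 0.0255
```

drive_tool([
  {"grip": 1, "x": -0.0038, "y": -0.0022, "z": 0, "spin": 0},
  {"grip": 1, "x": -0.0038, "y": -0.0022, "z": 0, "spin": 0},
  {"grip": 1, "x": -0.0038, "y": -0.0022, "z": 0, "spin": 0},
  {"grip": 1, "x": -0.0038, "y": -0.0022, "z": 0, "spin": 0},
  {"grip": 1, "x": -0.0038, "y": -0.0022, "z": 0, "spin": 0},
  {"grip": 1, "x": -0.0038, "y": -0.0022, "z": 0, "spin": 0},
  {"grip": 1, "x": 0, "y": 0, "z": 0, "spin": 0},
  {"grip": 1, "x": 0, "y": 0, "z": 0, "spin": 0},
], squeeze=20)

```text
t: 22.53
eef_pos: [0.4398, -0.2724, 0.2595]
eef_rot: [-0.18, 0.684, 0.18, 0.684]
wrist_force: [0.6, 0.3, -1.7]
grip_width: 0.0254
```

drive_tool([
  {"grip": 1, "x": -0.0017, "y": -0.001, "z": 0, "spin": 0},
  {"grip": 1, "x": -0.0017, "y": -0.001, "z": 0, "spin": 0},
  {"grip": 1, "x": -0.0017, "y": -0.001, "z": 0, "spin": 0},
  {"grip": 1, "x": -0.0017, "y": -0.001, "z": 0, "spin": 0},
  {"grip": 1, "x": -0.0017, "y": -0.001, "z": 0, "spin": 0},
  {"grip": 1, "x": -0.0017, "y": -0.001, "z": 0, "spin": 0},
  {"grip": 1, "x": 0, "y": 0, "z": 0, "spin": 0},
  {"grip": 1, "x": 0, "y": 0, "z": 0, "spin": 0},
])

```text
t: 23.2
eef_pos: [0.4316, -0.277, 0.2592]
eef_rot: [-0.18, 0.681, 0.182, 0.686]
wrist_force: [7.1, 4.1, -4.4]
grip_width: 0.0255
```

```bash
python3 -c "
from h import *
forces(3)"
```

```text
F [ 6.49  3.91 -3.94] T [ 0.94  -1.755 -0.028] F_along 7.57 eef [ 0.4316 -0.277   0.2592] along 0.02 t 23.35
```

drive_tool([
  {"grip": 1, "x": -0.0004, "y": -0.0002, "z": 0, "spin": 0},
  {"grip": 1, "x": 0, "y": 0, "z": 0, "spin": 0},
  {"grip": 1, "x": 0.004, "y": 0.0023, "z": 0, "spin": 0},
  {"grip": 1, "x": 0.01, "y": 0.0055, "z": 0, "spin": 0},
  {"grip": 1, "x": 0.012, "y": 0.007, "z": 0.005, "spin": 0},
  {"grip": 1, "x": 0.008, "y": 0.005, "z": 0.015, "spin": 0},
  {"grip": 1, "x": 0, "y": 0, "z": 0.02, "spin": 0},
  {"grip": 1, "x": 0, "y": 0, "z": 0.02, "spin": -0.08},
])

```text
t: 24.02
eef_pos: [0.4638, -0.2577, 0.3189]
eef_rot: [-0.152, 0.691, 0.153, 0.69]
wrist_force: [0.8, -0.8, -2.1]
grip_width: 0.0256
```

drive_tool([
  {"grip": 1, "x": 0, "y": 0, "z": 0.01, "spin": -0.1},
  {"grip": 1, "x": 0, "y": 0, "z": 0, "spin": -0.1},
  {"grip": 1, "x": 0, "y": 0, "z": 0, "spin": -0.1},
  {"grip": 1, "x": 0, "y": 0, "z": 0, "spin": -0.1},
  {"grip": 1, "x": 0, "y": 0, "z": 0, "spin": -0.1},
  {"grip": 1, "x": 0, "y": 0, "z": 0, "spin": -0.057},
  {"grip": 1, "x": 0, "y": 0, "z": 0, "spin": 0},
  {"grip": 1, "x": 0, "y": 0, "z": 0, "spin": 0},
], squeeze=40)

```text
t: 24.68
eef_pos: [0.4636, -0.2584, 0.3291]
eef_rot: [0.042, 0.706, -0.043, 0.706]
wrist_force: [-1.0, -0.4, -2.2]
grip_width: 0.026
```

```bash
python3 meas.py m3.npz; python3 fit.py m3.npz | head -7
```

```text
t 24.68 eef [ 0.4636 -0.2584  0.3291] yaw_y 83.1 F [-1.  -0.4 -2.2] T [ 0.02  0.   -0.03] w 0.026 q6 -0.51
[ 0.0289 -0.0045 -0.0736] 21.7
[ 0.0266 -0.0034 -0.075 ] 19.7
[ 0.0276 -0.0077 -0.0738] 21.0
[ 0.0286 -0.0055 -0.074 ] 21.4
[ 0.0281 -0.0059 -0.0718] 21.7
[ 0.0273 -0.0023 -0.0757] 19.9
mean [ 0.0278 -0.0049 -0.074 ] 20.878661597241383
origin 268 266
[[60 61 61 61 67 74 68 45 27 24 25 28 43 66 76 68 61 61 62 61 55 49 56 58
  61 60 62 60 58 58]
 [62 60 61 62 67 74 70 48 31 28 29 35 48 65 73 67 62 62 62 60 53 50 55 58
  60 61 60 60 59 57]
 [60 62 62 61 63 68 64 51 42 42 42 47 54 65 67 62 60 60 58 55 46 47 56 59
  58 59 61 62 61 59]
 [61 61 63 61 59 62 62 58 54 53 52 54 56 59 59 58 55 51 47 43 36 41 54 59
  58 58 61 61 61 59]
 [62 61 61 60 59 60 60 61 59 55 51 49 50 47 46 43 39 34 31 30 29 40 52 58
  59 59 60 60 61 60]
 [62 62 61 60 59 58 60 61 60 56 48 39 34 31 28 29 29 30 34 39 41 46 53 57
  58 58 59 61 62 60]
 [60 60 62 61 59 60 60 62 61 58 49 38 31 33 34 42 53 60 65 67 62 59 57 57
  58 57 60 61 62 61]
 [60 61 61 61 61 60 61 62 62 58 54 48 46 50 54 63 77 84 86 82 71 62 59 56
  6
[... 2196 characters left out ...]
  66  65  68  67]
 [ 68  68  69  68  68  67  69  68  70  68  66  64  63  64  65  64  65  63
   62  64  64  64  66  66  65  65  65  66  67  65]]
pivot [252.73004842 249.12055037]
8 botL [232, 368] botR [306, 361] R20 [298, 311] colL [249, 379] colR [296, 374] tip [275, 382]
12 botL [243, 369] botR [316, 358] R20 [302, 309] colL [261, 378] colR [308, 372] tip [290, 380]
16 botL [253, 368] botR [325, 355] R20 [306, 307] colL [274, 377] colR [320, 369] tip [305, 378]
20 botL [263, 368] botR [334, 352] R20 [309, 305] colL [286, 376] colR [332, 366] tip [320, 375]
24 botL [273, 367] botR [343, 348] R20 [312, 302] colL [299, 374] colR [343, 362] tip [335, 371]
origin 265 253 (crop px = (u-242)*7+3)
```

drive_tool([
  {"grip": 1, "x": 0, "y": 0, "z": 0.015, "spin": 0},
  {"grip": 1, "x": 0, "y": 0, "z": 0.02, "spin": 0},
  {"grip": 1, "x": 0.004, "y": 0.01, "z": 0.015, "spin": 0},
  {"grip": 1, "x": 0.008, "y": 0.02, "z": 0, "spin": 0},
  {"grip": 1, "x": 0.011, "y": 0.028, "z": 0, "spin": 0},
  {"grip": 1, "x": 0.011, "y": 0.028, "z": 0, "spin": 0},
  {"grip": 1, "x": 0.011, "y": 0.028, "z": 0, "spin": 0},
  {"grip": 1, "x": 0.011, "y": 0.028, "z": 0, "spin": 0},
])

```text
t: 26.1
eef_pos: [0.5197, -0.1153, 0.3794]
eef_rot: [0.043, 0.706, -0.043, 0.706]
wrist_force: [0.6, -0.6, -1.6]
grip_width: 0.0256
```

drive_tool([
  {"grip": 1, "x": 0.011, "y": 0.028, "z": 0, "spin": 0},
  {"grip": 1, "x": 0.011, "y": 0.028, "z": 0, "spin": 0},
  {"grip": 1, "x": 0.011, "y": 0.028, "z": 0, "spin": 0},
  {"grip": 1, "x": 0.011, "y": 0.028, "z": 0, "spin": 0},
  {"grip": 1, "x": 0.011, "y": 0.018, "z": 0, "spin": 0},
  {"grip": 1, "x": 0.009, "y": 0.01, "z": 0, "spin": 0},
  {"grip": 1, "x": 0.002, "y": 0, "z": 0, "spin": 0},
  {"grip": 1, "x": 0, "y": 0, "z": 0, "spin": 0},
])

```text
t: 26.77
eef_pos: [0.5858, 0.024, 0.3788]
eef_rot: [0.042, 0.706, -0.043, 0.706]
wrist_force: [-0.5, -0.3, -1.7]
grip_width: 0.0254
```

drive_tool([
  {"grip": 1, "x": 0, "y": 0, "z": -0.01, "spin": 0},
  {"grip": 1, "x": 0, "y": 0, "z": -0.01, "spin": 0},
  {"grip": 1, "x": 0, "y": 0, "z": -0.01, "spin": 0},
  {"grip": 1, "x": 0, "y": 0, "z": -0.006, "spin": 0},
  {"grip": 1, "x": 0, "y": 0, "z": -0.003, "spin": 0},
  {"grip": 1, "x": 0, "y": 0, "z": 0, "spin": 0},
  {"grip": 1, "x": 0, "y": 0, "z": 0, "spin": 0},
  {"grip": 1, "x": 0, "y": 0, "z": 0, "spin": 0},
])

```text
t: 27.43
eef_pos: [0.5855, 0.0234, 0.3408]
eef_rot: [0.043, 0.705, -0.043, 0.706]
wrist_force: [-0.1, 0.4, -0.9]
grip_width: 0.0254
```

```bash
python3 - <<'E'
from h import *
p,M=tool(); lat=M[:,2]*[1,1,0]; lat/=np.linalg.norm(lat); A=[];B=[];I=[]
for k in range(4):
    g=viewer.grab_frame('side'); I.append(g["image"].astype(float))
    for d in viewer.tip_of(g,"probe")[:2]:
        X=np.array(d["point"])-p+[0,0,.155]
        if np.linalg.norm(X)<.11 and X[2]<-.04: A.append(X)
    for d in viewer.tip_of(g,"red_spot")[:1]: B.append(d["point"])
print(np.round(A,4),np.round(np.mean(A,0),4),np.round(B,4))
X=np.mean(A,0); print(np.degrees(np.arctan2(X@lat,-X[2])))
f=viewer.grab_frame("top")
for d in viewer.tip_of(f,"red_spot")[:2]+viewer.tip_of(f,"probe")[:2]: print(np.round(d["point"],3),round(d["p"],2))
im=np.mean(I,0)
np.savez("m4.npz",im=im,R=g['R'],t=g['t'],k=[g['fx'],g['fy'],g['cx'],g['cy']],p=p,M=M)
R=[.6115,.0185,.08]; u,v=px(g,R); print("red px",u,v,"tip px nominal",px(g,p+[.0265,-.0035,-.2316]))
c=[]
for fr,q in((g,im),(f,f["image"])):
    u,v=px(fr,[.605,.02,.1]); print("origin",u-25,v-25)
    c.append(cv2.resize(q.astype(np.uint8)[v-25:v+25,u-25:u+25],None,fx=8,fy=8,interpolation=cv2.INTER_CUBIC))
cv2.imwrite("pics/red1.png",np.hstack(c)[:,:,::-1])
E
```

```text
t 27.43 eef [0.5855 0.0234 0.3408] yaw_y 83.0 F [-0.1  0.4 -0.9] T [-0.01  0.   -0.03] w 0.0254 q6 0.05
[[ 0.027  -0.0041 -0.0762]
 [ 0.0308 -0.0031 -0.0723]
 [ 0.0276 -0.0027 -0.0737]
 [ 0.0285 -0.005  -0.0769]] [ 0.0285 -0.0037 -0.0747] [[0.591  0.0242 0.1841]
 [0.612  0.0162 0.0795]
 [0.6131 0.0191 0.075 ]
 [0.6149 0.0188 0.0792]]
21.024418791348662
[ 0.399 -0.081 -0.001] 0.53
[ 0.599 -0.061  0.082] 0.17
red px 307 198 tip px nominal [308, 191]
origin 281 169
origin 243 117
```

View pics/red1.png

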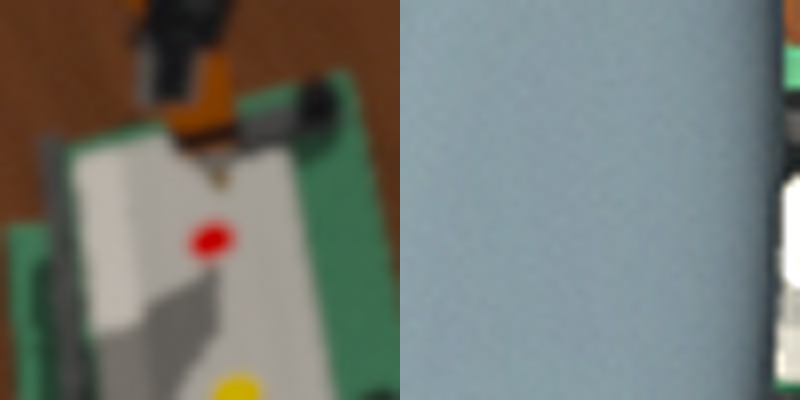

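drive_tool([
  {"grip": 1, "x": -0.0034, "y": 0, "z": -0.0052, "spin": 0},
  {"grip": 1, "x": -0.0034, "y": 0, "z": -0.0052, "spin": 0},
  {"grip": 1, "x": 0, "y": 0, "z": 0, "spin": 0},
  {"grip": 1, "x": 0.0007, "y": -0.0001, "z": -0.0019, "spin": 0},
  {"grip": 1, "x": 0.0007, "y": -0.0001, "z": -0.0019, "spin": 0},
  {"grip": 1, "x": 0.0007, "y": -0.0001, "z": -0.0019, "spin": 0},
  {"grip": 1, "x": 0.0007, "y": -0.0001, "z": -0.0019, "spin": 0},
  {"grip": 1, "x": 0.0007, "y": -0.0001, "z": -0.0019, "spin": 0},
])

```text
t: 28.85
eef_pos: [0.5823, 0.023, 0.3202]
eef_rot: [0.043, 0.706, -0.043, 0.706]
wrist_force: [-0.3, -0.4, -1.8]
grip_width: 0.0258
```

drive_tool([
  {"grip": 1, "x": 0.0007, "y": -0.0001, "z": -0.0019, "spin": 0},
  {"grip": 1, "x": 0.0007, "y": -0.0001, "z": -0.0019, "spin": 0},
  {"grip": 1, "x": 0.0003, "y": 0, "z": -0.0009, "spin": 0},
  {"grip": 1, "x": 0.0003, "y": 0, "z": -0.0009, "spin": 0},
  {"grip": 1, "x": 0, "y": 0, "z": 0, "spin": 0},
  {"grip": 1, "x": 0, "y": 0, "z": 0, "spin": 0},
  {"grip": 1, "x": 0, "y": 0, "z": 0, "spin": 0},
  {"grip": 1, "x": 0, "y": 0, "z": 0, "spin": 0},
])

```text
t: 29.52
eef_pos: [0.5841, 0.0228, 0.3149]
eef_rot: [0.043, 0.706, -0.043, 0.706]
wrist_force: [0.3, -0.3, -1.5]
grip_width: 0.0259
```

```bash
cat > red.py <<'E'
from h import *
import sys
F=[];I=[]
for k in range(8):
    g=viewer.grab_frame('side'); s=manip.read_state(); I.append(g["image"].astype(float)); F.append(s["wrist_force"])
F=np.mean(F,0);p=np.array(s["eef_pos"]);n=np.array([-.3395,.0417,.94])
print("F",np.round(F,2),"eef",np.round(p,4),"t",round(s["t"],2))
G=F-[0,0,-1.5]; print("normal",round(G@n,2),"tip nominal",np.round(p+[.0265,-.0033,-.2316],4),"dist to spot along n",round((p+[.0265,-.0033,-.2316]-[.612,.0188,.08])@n*1000,1),"px tip",px(g,p+[.0265,-.0033,-.2316]),px(g,[.612,.0188,.08]))
im=np.mean(I,0); cv2.imwrite("pics/%s.png"%sys.argv[1],cv2.resize(im.astype(np.uint8)[169:219,281:331],None,fx=10,fy=10,interpolation=cv2.INTER_CUBIC)[:,:,::-1])
x=im[186:206,298:320]; print((x[...,0]-x[...,1]).astype(int))
E
python3 red.py red2
```

```text
F [-0.09  0.1  -1.48] eef [0.5841 0.0228 0.3147] t 29.92
normal 0.05 tip nominal [0.6106 0.0195 0.0831] dist to spot along n 3.4 px tip [307, 197] [308, 198]
[[  0   0   0   0   0  12  35  59  67  59  35  13   4   1   1   0   1   0
   -3 -10 -15 -20]
 [  0   1   2   2   4  15  37  60  68  62  43  20   6   2   2   2   3   2
   -1 -12 -22 -27]
 [  3   6  13  21  23  31  46  63  69  65  48  25   8   4   3   3   4   4
    0  -9 -23 -31]
 [  5  10  26  46  53  55  61  66  68  64  48  20   6   4   4   4   4   4
    0 -11 -26 -39]
 [  5   9  23  50  64  64  64  64  63  57  35  11   5   4   4   5   5   4
    0 -10 -32 -46]
 [  4   7  17  42  60  58  52  48  44  38  16   5   5   4   5   5   5   5
    2  -7 -31 -48]
 [  4   5   8  21  38  37  30  27  25  22  14   7   4   4   4   5   5   5
    3  -4 -28 -47]
 [  4   4   5   7  14  22  23  22  23  26  22  13   6   5   4   4   4   4
    4  -2 -22 -43]
 [  4   5   5   6  12  20  26  23  17  15  12   8   6   5   4   4   4   5
    4  -2 -19 -40]
 [  4   5   5   6   7   9  11  11  10  12  12   9   6   5   4   4   4   4
    3  -1 -16 -38]
 [  5   5   
[... 218 characters left out ...]
0 109  55  15   4   4   4   4
    5   3  -3 -25]
 [  5   4   4   5   6  16  50 105 122 103 118  99  48  12   4   4   4   4
    5   4  -1 -21]
 [  5   4   4   4   5  11  33  78 103  85  71  52  23   8   5   4   4   5
    5   3  -1 -18]
 [  5   5   5   4   4   6  14  33  45  35  24  18   9   5   4   5   4   5
    5   4   0 -12]
 [  5   4   5   4   4   4   4  10  13  11   8   7   5   4   4   4   5   5
    4   4   2  -6]
 [  5   4   4   3   3   3   3   4   5   5   5   5   5   4   5   5   4   4
    4   4   4  -3]
 [  5   4   3   4   3   3   2   2   3   3   4   5   5   5   4   5   5   5
    4   4   3  -2]
 [  4   4   3   3   3   3   3   3   3   4   4   4   5   5   4   4   4   5
    4   4   3  -2]]
```

drive_tool([
  {"grip": 1, "x": 0.0003, "y": 0, "z": -0.0009, "spin": 0},
  {"grip": 1, "x": 0.0003, "y": 0, "z": -0.0009, "spin": 0},
  {"grip": 1, "x": 0.0004, "y": -0.0001, "z": -0.001, "spin": 0},
  {"grip": 1, "x": 0.0003, "y": 0, "z": -0.0009, "spin": 0},
  {"grip": 1, "x": 0.0004, "y": 0, "z": -0.001, "spin": 0},
  {"grip": 1, "x": 0, "y": 0, "z": 0, "spin": 0},
  {"grip": 1, "x": 0, "y": 0, "z": 0, "spin": 0},
  {"grip": 1, "x": 0, "y": 0, "z": 0, "spin": 0},
])

```text
t: 30.58
eef_pos: [0.5857, 0.0227, 0.3102]
eef_rot: [0.043, 0.706, -0.043, 0.706]
wrist_force: [-1.5, 0.3, 1.0]
grip_width: 0.0254
```

```bash
python3 red.py red3 | head -2
```

```text
F [-1.01  0.17  0.69] eef [0.5858 0.0227 0.31  ] t 30.98
normal 2.41 tip nominal [0.6123 0.0194 0.0784] dist to spot along n -1.5 px tip [308, 199] [308, 198]
```

drive_tool([
  {"grip": 1, "x": 0.0003, "y": 0, "z": -0.0009, "spin": 0},
  {"grip": 1, "x": 0.0004, "y": 0, "z": -0.001, "spin": 0},
  {"grip": 1, "x": 0.0003, "y": 0, "z": -0.0009, "spin": 0},
  {"grip": 1, "x": 0, "y": 0, "z": 0, "spin": 0},
  {"grip": 1, "x": 0, "y": 0, "z": 0, "spin": 0},
  {"grip": 1, "x": 0, "y": 0, "z": 0, "spin": 0},
  {"grip": 1, "x": 0, "y": 0, "z": 0, "spin": 0},
  {"grip": 1, "x": 0, "y": 0, "z": 0, "spin": 0},
])

```text
t: 31.65
eef_pos: [0.5867, 0.0227, 0.3072]
eef_rot: [0.043, 0.706, -0.043, 0.706]
wrist_force: [-2.2, 0.2, 1.3]
grip_width: 0.0257
```

```bash
python3 red.py red4; python3 meas.py m5.npz | sed -n 1,9p; python3 fit.py m5.npz|head -7
```

```text
F [-2.24 -0.29  1.27] eef [0.5867 0.0227 0.3072] t 32.05
normal 3.36 tip nominal [0.6132 0.0194 0.0756] dist to spot along n -4.5 px tip [308, 199] [308, 198]
[[ -8   0   0   0   0   1  12  35  59  59  37  17   5   1   0   0   1   0
   -3 -10 -16 -20]
 [ -1   0   0   0   0   3  16  38  60  63  45  24   9   2   2   2   2   2
   -1 -12 -23 -27]
 [  2   1   0   0   0   5  19  42  62  65  51  27   7   3   3   4   4   3
    0 -10 -23 -31]
 [  2   1   3   7   8  14  29  48  63  67  57  29   7   4   4   4   4   3
    0 -11 -27 -38]
 [  3   4   9  21  28  35  46  59  67  68  61  33   9   4   4   5   4   4
    0 -11 -31 -45]
 [  4   5  13  33  51  56  61  66  67  67  58  34  10   5   5   5   5   5
    2  -7 -31 -48]
 [  4   5  11  31  56  62  62  64  63  59  46  22   8   4   4   5   4   5
    3  -4 -27 -46]
 [  4   5   8  20  44  54  50  47  44  39  26  10   5   4   4   4   4   5
    3  -3 -22 -44]
 [  5   5   5   9  21  31  29  26  24  24  20  12   7   5   4   4   4   4
    3  -2 -19 -41]
 [  5   5   5   5   8  19  24  24  24  26  25  17   9   6   4   4   5   4
    3  -1 -16 -38]
 [  5   5  
[... 1174 characters left out ...]
21.3
mean [ 0.0287 -0.0038 -0.075 ] 21.088749914333917
origin 291 191
[[170 177 178 178 175 168 157 149 140 123  93  71  67  65  63  62  61  68
pivot [250.21985355 254.87155368]
8 botL [230, 362] botR [290, 356] R20 [286, 306] colL [241, 377] colR [280, 372] tip [261, 387]
12 botL [238, 363] botR [297, 353] R20 [289, 304] colL [252, 376] colR [290, 370] tip [273, 385]
16 botL [247, 363] botR [305, 350] R20 [292, 302] colL [262, 375] colR [300, 367] tip [285, 383]
20 botL [255, 362] botR [312, 347] R20 [295, 300] colL [272, 374] colR [309, 364] tip [297, 380]
24 botL [263, 361] botR [319, 343] R20 [297, 297] colL [282, 372] colR [319, 360] tip [309, 376]
origin 289 177 (crop px = (u-266)*7+3)
```

View pics/red4.png

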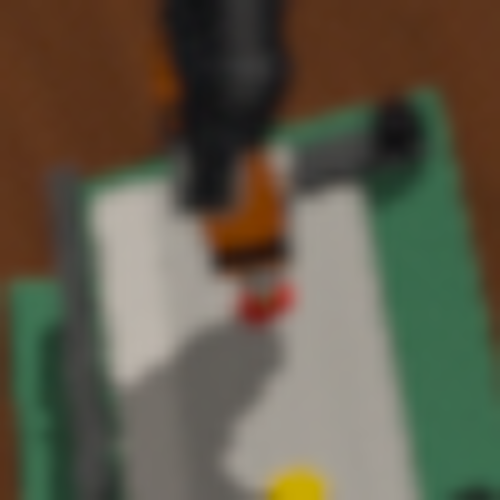

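drive_tool([
  {"grip": 1, "x": -0.0002, "y": 0, "z": -0.0003, "spin": 0},
  {"grip": 1, "x": 0, "y": 0, "z": 0, "spin": 0},
  {"grip": 1, "x": 0, "y": 0, "z": 0, "spin": 0},
  {"grip": 1, "x": 0, "y": 0, "z": 0, "spin": 0},
  {"grip": 1, "x": 0, "y": 0, "z": 0, "spin": 0},
  {"grip": 1, "x": 0, "y": 0, "z": 0, "spin": 0},
  {"grip": 1, "x": 0, "y": 0, "z": 0, "spin": 0},
  {"grip": 1, "x": 0, "y": 0, "z": 0, "spin": 0},
])

```text
t: 33.47
eef_pos: [0.5867, 0.0227, 0.307]
eef_rot: [0.043, 0.706, -0.043, 0.706]
wrist_force: [-1.7, -0.2, 0.8]
grip_width: 0.0256
```

drive_tool([
  {"grip": 1, "x": 0, "y": 0, "z": 0, "spin": 0},
  {"grip": 1, "x": 0, "y": 0, "z": 0, "spin": 0},
  {"grip": 1, "x": 0, "y": 0, "z": 0, "spin": 0},
  {"grip": 1, "x": 0, "y": 0, "z": 0, "spin": 0},
  {"grip": 1, "x": 0, "y": 0, "z": 0, "spin": 0},
  {"grip": 1, "x": 0, "y": 0, "z": 0, "spin": 0},
  {"grip": 1, "x": 0, "y": 0, "z": 0, "spin": 0},
  {"grip": 1, "x": 0, "y": 0, "z": 0, "spin": 0},
])

```text
t: 34.13
eef_pos: [0.5866, 0.0227, 0.3069]
eef_rot: [0.043, 0.706, -0.043, 0.706]
wrist_force: [-2.1, -0.3, 1.0]
grip_width: 0.0257
```

```bash
python3 red.py red5 | head -2; python3 -c "
from h import *
g=viewer.grab_frame('side')
for n in ('wrench','whetstone','oil','collar','brush'): print(n,[np.round(d['point'],3).tolist() for d in viewer.tip_of(g,n)[:2]])"
```

```text
F [-1.06 -0.57  1.64] eef [0.5866 0.0227 0.3069] t 34.53
normal 3.29 tip nominal [0.6131 0.0194 0.0753] dist to spot along n -4.8 px tip [308, 199] [308, 198]
wrench [[0.401, -0.084, 0.001]]
whetstone [[0.597, 0.382, 0.001]]
oil [[0.484, 0.452, -0.003]]
collar [[0.582, -0.373, -0.002], [0.4, -0.084, -0.001]]
brush [[0.393, 0.066, 0.002]]
```

```bash
python3 -c "
from rig import manip
print(manip.sign_off()); s=manip.read_state(); print(s['t'],s['wrist_force'],s['eef_pos'])"
```

```text
the job is handed in; nothing more can be done
None
the job is handed in; nothing more can be done
```

I handed the job in at about 34.5 s, with the probe pressed on the red spot. I drew it from the black stand and pressed it upright on the blue spot for about 2.5 s at about 3.3 N (nose about half-way in). The moves can't tilt the tool, so I tilted the probe about 20° in the light grip by pressing its side on the stand's outer wall (9.3 N at most). Then I pressed it square onto the red spot.

**Last checks**
- **Push:** about 3.3 N along the blade's normal, so the nose is about 5.5 mm in. The force was steady and pointed about 20° from vertical.
- **Position:** the tip shows on the red spot in the side picture, well clear of the yellow one.
- **Loose things:** the wrench, whetstone, oil bottle, collar and brush were all found within about 5 mm of where they started.

**Less certain**
- **Tilt angle:** my measurements disagreed. The network gave about 21°, the nose in the picture about 18°, and the body's lower edge about 16–17°. I take it as about 18–20° against the 20° wanted.
- **Side load:** the first press on the red spot had about 1 N of sideways friction, which I eased off by a few tenths of a millimetre.
- **View:** the top camera was blocked by the arm at both spots, so the fore-and-aft tip position rests on the side view and the arm's own readings.

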